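# Scan the tablet's barcode label on the repair bench

## Robot

A 7-joint arm with a two-finger parallel gripper is mounted at the origin on the work surface. World frame = base frame: x ahead of the robot, y to its left, z up, the work surface at z = 0. Lengths are in mm, angles in rad, forces in N, time in s.
With the tool pointing down it reaches from about 400 to 875 mm from the base axis. Payload 4.4 kg.
Tool frame: the origin (TCP) lies on the centre line of the jaws, within the pads' length; the fingertips stand 8 mm ahead of it and the grasp point (between the pads) lies 11 mm behind it; x points along the fingers, z is the direction in which the jaws open and shut, and the axes are right-handed (so a half turn about x gives the same grasp; the last joint's range is limited). The gripper opens to 85 mm and grips with 20 to 120 N. Pads are 22 mm wide; open, the fingers measure 114 mm over their backs; the gripper's body (76 mm by 85 mm) begins 54 mm behind the grasp point. The pads swing forward as they close: fully open they stand 13 mm farther back than shut.
Start: joints at [-1.331, 0.628, 0.038, 1.517, -0.027, 0.996, -0.02], TCP at [195.663, 619.866, 239.313] pointing down, gripper open.
Joint ranges: [-3.06, 3.06], [-0.37, 2.12], [-1.25, 1.32], [0.18, 2.47], [-1.1, 4.24], [0.23, 1.98], [-2.94, 2.94]. Speed limits (rad/s): [2.57, 2.57, 3.14, 3.14, 3.14, 3.14, 3.14].

## Interface

Orientations are given as [roll, pitch, yaw] about the fixed x, y, z axes, in that order (R = Rz(yaw) Ry(pitch) Rx(roll)).
In Python, from cell import ctrl, get_image, camera_params gives the robot as it stands. The module is installed in compiled form; this text tells all that it offers.
- The arm moves only by the shell command python3 -m handwheel 'ROWS'. ROWS is text: rows parted by semicolons, each of 7 numbers parted by spaces: the opening, from -1 (shut) to 1 (fully open), then the shift along the tool's x, y, z in mm, then the turn, a rotation vector about the tool's x, y, z in rad. In form: grip x y z wx wy wz; .... A call has 1 to 10 rows; each row shifts and turns the pose as measured when the row begins, along the tool's axes as they then stand; what a row does not reach is not made up. A row lasts 1/10 s, in which the tool goes at most 50 mm and 8.59 degrees, less where a joint would pass 70% of its speed; a pose out of reach is approached as far as the arm can. A call with a gripper value outside its range is refused whole. The fingers move at their own pace and stop on an object; the grip force is fixed at half the most. Time passes only in rows, so rows that do not move let the fingers close. It gives the time, the measured TCP pose, the force and the opening at its end, in the units of the state.
- ctrl.read_state(): the state, without advancing time (a new reading comes with each control period).
- get_image(name): name is "scene" or "top" or "wrist"; returns the picture (420x560x3 uint8, blue, green, red); there is no depth.
- camera_params(name): a dict with "fx", "fy", "cx", "cy" (pixels), "eye" and "orientation" of the camera in the world. Camera axes: x right, y up, looking along -z (the intrinsics and any distortion apply to the point x, -y, -z); pixel columns grow to the right and rows downward; lengths in mm; the calibration is good to about 2 mm. The wrist camera is an equidistant fisheye: a pixel r from the principal point sees the ray r / f radians off the axis. A picture is of the moment at which its call begins: read the wrist's pose just before it. camera_params takes no time and is no camera call; for the wrist camera it gives the pose at the moment of the call.
- ctrl.finish_job(): hands the job in, once; it reports no verdict.
The state is a dict: "clock": time; "qpos": joint angles; "qd": joint speeds; "tau": joint torques, N m; "eef_pos": TCP position; "tool_rot": TCP orientation; "force": force on the tool from outside, world axes, zero at the start; "torque": the same for the moment, N m; "width": finger opening in mm.
Only numpy, scipy, OpenCV 4.12 (cv2) and the standard library are available. Lean on these libraries where they do the work, as an engineer would, in place of code of your own. Each camera call takes 0.05 s, during which the arm holds its last target.

## Task

Pick up the hand scanner, aim it squarely at the middle of the barcode label on the tablet (the larger of the two devices on the tilting stands), with its window about 70 mm from the label, and hold it still there for about two seconds. Then stand the scanner gently upright in the middle of its round charging pad and let go. Do not scan the phone's label, do not touch either device or its stand, and leave the other things on the bench where they are.

Things in the scene. Friction and masses are not known exactly. Their poses are not given: they have to be found in the camera images.
- scanner_center (a point): Centre of the 140 mm stick scanner, 70 mm above its foot; it starts standing on the bench, off its pad. White round head 45 mm tall, 50 mm wide at the foot, 36 at its top; above it a grey 34 x 34 mm square handle up to 140 mm, flats facing its x and y: grip 95-120 mm above the foot. z: from foot to handle top. About 170 g.
- scanner_window (a point): Middle of the scanner's round glass window, which is the flat underside of its foot; same axes as scanner_center. It looks out along the scanner's own -z axis.
- tablet_label (a point): Centre of the white 34 x 52 mm barcode label in the middle of the tablet's back (larger device, 130 x 185 mm, grey). z: straight out of the label, the way the scanner must face it; x: up the slope; y: across. Stiff hinge at the lower edge, which faces the robot roughly; slope 32-46 degrees from level. Fixed stand, left or right of the phone's.
- phone_label (a point): The same kind of label in the middle of the back of the smaller device, a phone, 72 mm wide, 148 mm long, on a narrower stand of the same kind. Same axes. Not to be scanned.
- pad_top (a point): Centre of the flat top of the round white charging pad (grey top), 90 mm diameter on top, 14 mm high, fixed to the bench. z up. The scanner stands free on it on its foot.
There are look-alikes about, which are no part of the job. Leave any blue or pink look-alike of the part that bears scanner_center alone.

How it is judged (in metres and radians):
On the way, in this order (a step that is already met when the one before it is completed fails the run):
1. the scanner is lifted off the bench in the gripper (height (world z) of scanner_window above 0.05 m and contact force between the fingers and scanner above 1 N), for 0.2 s.
2. the held scanner points at the middle of the tablet's label, squarely, 40 to 110 mm away, and is still, for 1.5 s (z of tablet_label in the frame of scanner_window between -0.11 and -0.04 m and x of tablet_label in the frame of scanner_window between -0.014 and 0.014 m and y of tablet_label in the frame of scanner_window between -0.014 and 0.014 m and z of scanner_window in the frame of tablet_label above 0.03 m and angle between the z axis of scanner_window and the z axis of tablet_label, either way round below 0.2 rad and contact force between the fingers and scanner above 1 N and linear speed of scanner below 0.02 m/s and angular speed of scanner below 0.15 rad/s), for 1.5 s.
At the end, for the whole second after the job is handed in: The scanner stands upright (within 0.08 rad) and at rest on the charging pad, the middle of its foot within 18 mm of the pad's centre, released (horizontal distance between scanner_window and pad_top below 0.018 m and z of scanner_window in the frame of pad_top between -0.004 and 0.004 m and angle between scanner_window's own z axis and vertical below 0.08 rad and z of scanner_center in the frame of scanner_window above 0 m and height (world z) of scanner_center above 0.07 m and linear speed of scanner below 0.02 m/s and contact force between the fingers and scanner below 0.1 N); the robot touches nothing.
It fails at once if the phone's label is scanned: the scanner points squarely at it from 40 to 110 mm, held still (z of phone_label in the frame of scanner_window between -0.11 and -0.04 m and x of phone_label in the frame of scanner_window between -0.014 and 0.014 m and y of phone_label in the frame of scanner_window between -0.014 and 0.014 m and z of scanner_window in the frame of phone_label above 0.03 m and angle between the z axis of scanner_window and the z axis of phone_label, either way round below 0.2 rad and linear speed of scanner below 0.02 m/s).
It fails at once if a device or its stand is touched by the robot or the scanner, or shifted by more than 8 mm (contact force between any of the arm, the fingers, scanner and tablet_stand above 1 N or contact force between any of the arm, the fingers, scanner and phone_stand above 1 N or distance of any of tablet_label, phone_label from where it was at the start of the episode above 0.008 m).
It fails at once if the scanner is set down hard (over 90 N, or falling faster than 0.4 m/s onto the pad) (contact force between scanner and pad above 90 N or (horizontal distance between scanner_window and pad_top below 0.05 m and contact force between the fingers and scanner below 0.1 N and linear speed of scanner above 0.4 m/s)).
It fails at once if another thing on the bench is moved by more than 25 mm (distance of any of driver_a, flux, screw_tray, parts_carton, mug, tape, driver_b from where it was at the start of the episode above 0.025 m).
It also fails if it takes over 53 s, if anything falls off the work surface, if the arm or the gripper's body presses on something with over 40 N, if the wrist force passes 120 N, or if a joint passes its speed limit or range.

## Working session

There is one attempt and no reset: what is moved stays moved. The work goes in short steps, Python scripts to look and compute and a shell command to move; the robot and the scene stay as the last step left them, time stands still between calls to the robot, and variables do not carry over. Pictures are saved under pics/ and viewed, and the job is handed in when it is done.

```bash
mkdir -p pics; ls; python3 - <<'E'
from cell import ctrl,get_image,camera_params
import cv2
print(ctrl.read_state())
for n in("scene","top","wrist"):
    print(n,camera_params(n)); cv2.imwrite(f"pics/{n}0.png",get_image(n))
E
```

```text
pics
{'clock': 0.0, 'qpos': array([-1.33081212,  0.62934424,  0.0384451 ,  1.51836137, -0.02702085,
        0.99628858, -0.0199737 ]), 'qd': array([ 0.0005905 , -0.00065254,  0.00104071, -0.00032896,  0.00030576,
        0.00029636,  0.00030739]), 'tau': array([ 5.69843687e-04, -5.63416278e+01,  1.22662123e+00, -1.93442041e+01,
        1.11153806e-02,  1.06804314e-02, -1.80678632e-05]), 'eef_pos': array([195.46319139, 619.28223913, 238.39246108]), 'tool_rot': array([-3.13685586,  1.56891269, -1.87183118]), 'force': array([-0.8039891 , -0.49161817, -0.55383001]), 'torque': array([ 0.01486517,  0.00366368, -0.02865326]), 'width': 85.51904850772175}
scene {'fx': 507.9571645481561, 'fy': 507.9571645481561, 'cx': 292.2443373590284, 'cy': 208.90747119181702, 'eye': array([1131.13633484,    3.25164493, 1128.55911608]), 'orientation': array([0.52511158, 0.00965348, 1.58733136])}
top {'fx': 461.5833677747979, 'fy': 461.5833677747979, 'cx': 275.7139269103941, 'cy': 215.97110002699037, 'eye': array([ 242.26609439,  -35.04515168, 1222.02243175]), 'orientation': array([ 2.42565704e-01,  1.30312155e-03, -1.44311700e+00])}
wrist {'fx': 325.19226210127806, 'fy': 325.19226210127806, 'cx': 281.3777097664977, 'cy': 206.86509091350453, 'eye': array([132.16961224, 639.56860522, 372.89999274]), 'orientation': array([-0.26314384,  0.00201351,  1.26463814])}
```

View pics/scene0.png

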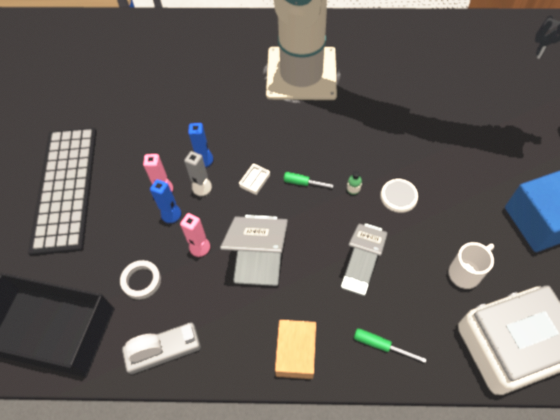

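View pics/top0.png

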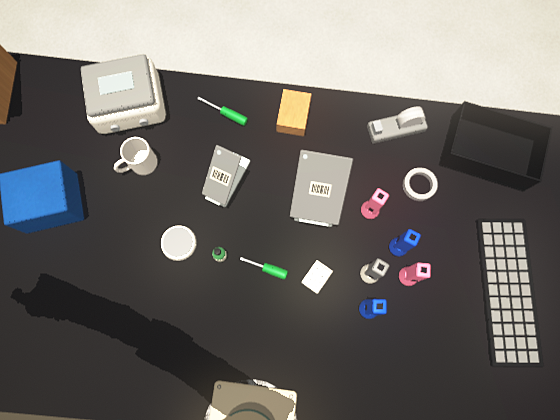

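View pics/wrist0.png

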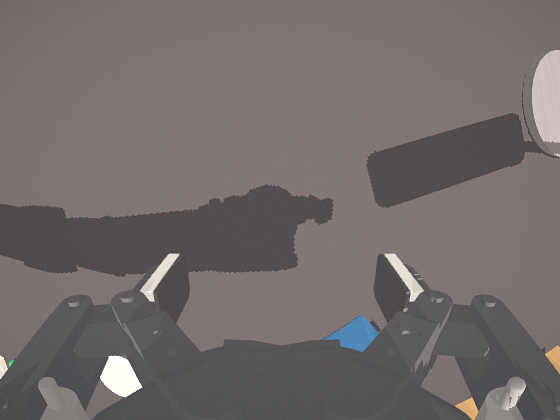

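```bash
cat > h.py <<'E'
import numpy as np,cv2
from scipy.spatial.transform import Rotation as R
from cell import ctrl,get_image,camera_params
def rot(o): return R.from_euler('xyz',o).as_matrix()
def proj(p,c,fish=False):
    q=rot(c['orientation']).T@(np.atleast_2d(p)-c['eye']).T
    x,y,z=q[0],-q[1],-q[2]
    if fish:
        r=np.hypot(x,y);th=np.arctan2(r,z);s=th/np.maximum(r,1e-9)
        return np.c_[c['cx']+c['fx']*x*s,c['cy']+c['fy']*y*s]
    return np.c_[c['cx']+c['fx']*x/z,c['cy']+c['fy']*y/z]
def ray(px,c,fish=False):
    u=(px[0]-c['cx'])/c['fx'];v=(px[1]-c['cy'])/c['fy']
    if fish:
        t=np.hypot(u,v);d=np.array([np.sin(t)*u/t,np.sin(t)*v/t,np.cos(t)])
    else: d=np.array([u,v,1.])
    d=rot(c['orientation'])@(d*[1,-1,-1]); return c['eye'],d/np.linalg.norm(d)
def atz(px,c,z,fish=False):
    e,d=ray(px,c,fish);return e+d*(z-e[2])/d[2]
def tri(rays):
    A=0;b=0
    for e,d in rays:
        P=np.eye(3)-np.outer(d,d);A=A+P;b=b+P@e
    p=np.linalg.solve(A,b)
    return p,[np.linalg.norm((np.eye(3)-np.outer(d,d))@(p-e)) for e,d in rays]
E
python3 - <<'E'
import cv2
s=cv2.imread('pics/scene0.png');t=cv2.imread('pics/top0.png')
def c(i,x,y,w,h,k,n): cv2.imwrite('pics/'+n,cv2.resize(i[y:y+h,x:x+w],None,fx=k,fy=k,interpolation=cv2.INTER_CUBIC))
c(s,130,110,130,100,6,'s1.png');c(t,340,180,130,100,6,'t1.png')
c(s,215,165,200,140,4,'s2.png');c(t,150,135,210,140,3.8,'t2.png')
E
```

```text
(no output)
```

View pics/s1.png

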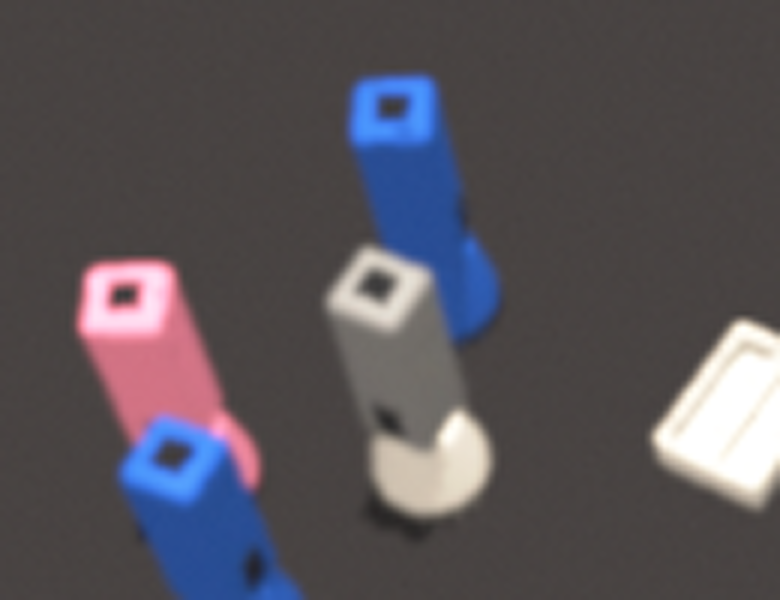

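View pics/t1.png

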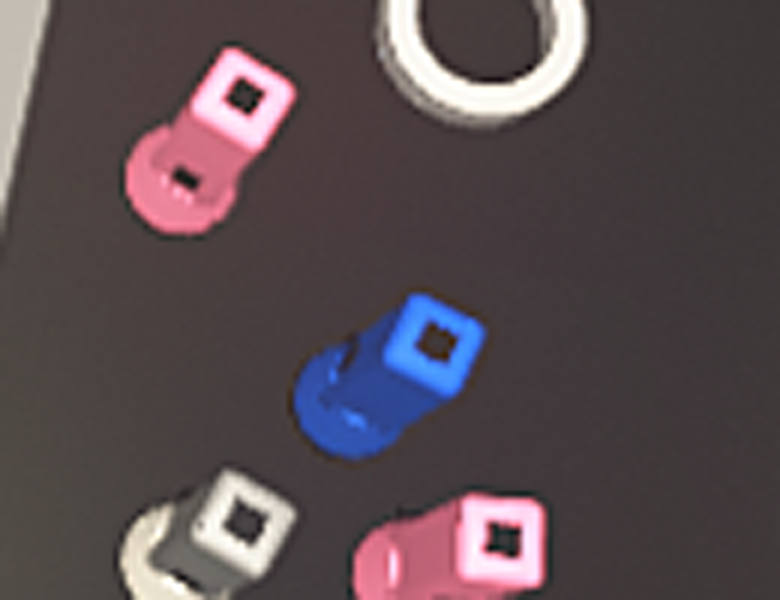

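View pics/s2.png

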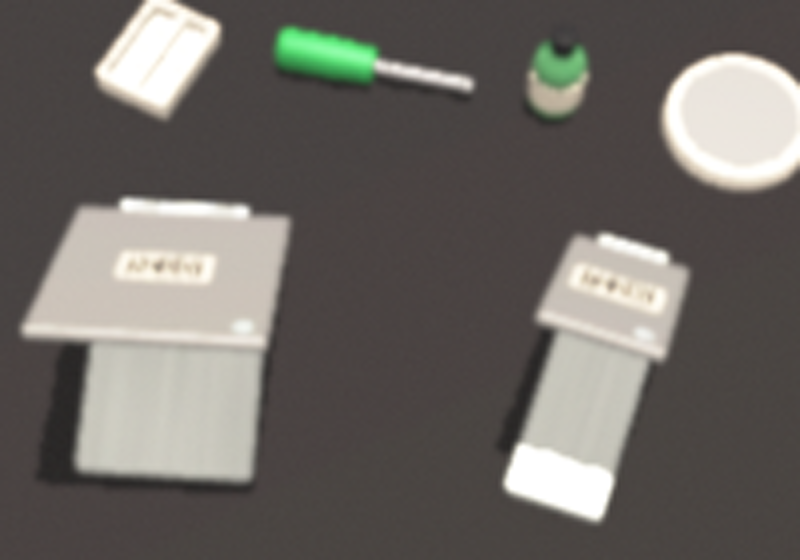

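View pics/t2.png

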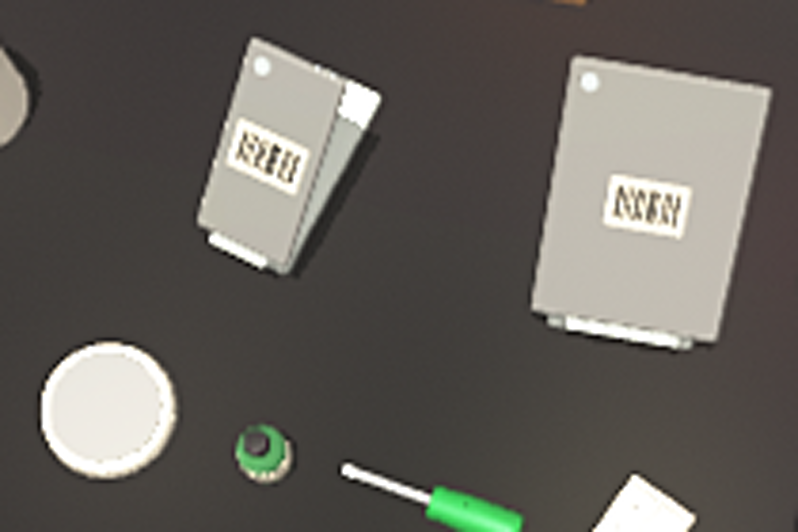

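```bash
cat > m1.py <<'E'
from h import *
cs,ct=camera_params('scene'),camera_params('top')
def S1(p):return np.array(p)/6+[129.6,109.6]
def T1(p):return np.array(p)/6+[339.6,179.6]
def S2(p):return np.array(p)/4+[214.6,164.6]
def T2(p):return np.array(p)/3.8+[149.6,134.6]
def P(s,t):return tri([ray(s,cs),ray(t,ct)])
np.set_printoptions(precision=1,suppress=True)
print('scanner')
Q=[]
# scene right=+y, down=+x ; top up=+x,right=-y
for s,t in [((375,247),(252,583)),((434,268),(190,527)),((398,330),(235,468)),((330,298),(298,517)),((380,287),(245,522))]:
    p,e=P(S1(s),T1(t));Q.append(p);print(p,e)
Q=np.array(Q)
for a,b in [(0,1),(1,2),(3,2),(0,3)]:
    d=Q[b]-Q[a];print('edge',np.degrees(np.arctan2(d[1],d[0])),np.linalg.norm(d))
print('tablet')
C=[]
for s,t in [((290,216),(533,308)),((80,206),(716,340)),((22,332),(770,90)),((268,346),(574,57))]:
    p,e=P(S2(s),T2(t));C.append(p);print(p,e)
C=np.array(C)
L=[]
for s,t in [((214,256),(604,225)),((120,252),(683,236)),((114,276),(690,188)),((210,282),(611,176))]:
    p,e=P(S2(s),T2(t));L.append(p);print('L',p,e)
print(np.mean(L,0),C.mean(0))
for C in(C,np.array(L)):
    x=C[2]+C[3]-C[0]-C[1];y=C[0]+C[3]-C[1]-C[2];n=np.cross(x,y);n/=np.linalg.norm(n)
    print('x',x/np.linalg.norm(x),np.linalg.norm(x)/2,'y',y/np.linalg.norm(y),np.linalg.norm(y)/2,'n',np.round(n,3),np.degrees(np.arccos(n[2])))
print('phone label')
for s,t in [((658,292),(228,180)),((577,265),(300,193)),((571,288),(309,152)),((660,311),(241,120))]:
    print(P(S2(s),T2(t)))
print('phone corners')
for s,t in [((690,268),(198,222)),((578,235),(285,272)),((537,318),(343,78)),((665,357),(252,38))]:
    print(P(S2(s),T2(t)))
print('pad')
print(P(S2((743,116)),T2((108,409))), P((399.5,195.2),(178.5,242.5)))
E
python3 m1.py
```

```text
scanner
[ 394.5 -263.4  134.1] [np.float64(1.5404265841761589), np.float64(1.5404265841761275)]
[ 411.9 -235.9  143.8] [np.float64(1.433167742786145), np.float64(1.4331677427862084)]
[ 438.1 -250.5  138.3] [np.float64(3.5685820161814763), np.float64(3.568582016181464)]
[ 422.2 -278.2  137.3] [np.float64(2.0736658941534043), np.float64(2.073665894153479)]
[ 417.4 -258.   138.4] [np.float64(1.57473591646846), np.float64(1.5747359164685137)]
edge 57.75276083912778 33.93359732558623
edge -29.175735620111013 30.489021707202998
edge 60.136125723992166 31.966759931068026
edge -28.213268006526803 31.512143759011714
tablet
[534.8 -31.3  51.6] [np.float64(1.8672921619852485), np.float64(1.8672921619852447)]
[ 528.5 -158.9   50.5] [np.float64(1.3291268997427066), np.float64(1.329126899742708)]
[ 668.6 -166.1  164.8] [np.float64(0.6070388392737568), np.float64(0.6070388392738036)]
[675.2 -37.7 164.6] [np.float64(1.854553184446944), np.float64(1.854553184446935)]
L [586.4 -72.4  96.6] [np.float64(1.1557753963774284), np.float64(1.155775396377487)]
L [ 585.1 -125.9   97.9] [np.float64(0.6582080884
[... 763 characters left out ...]
72)])
(array([624.9, 178.4, 109. ]), [np.float64(1.4969103276096944), np.float64(1.4969103276096067)])
phone corners
(array([567. , 207.9,  50.2]), [np.float64(2.047067355617659), np.float64(2.0470673556176555)])
(array([540.9, 143.3,  42.2]), [np.float64(2.028416695137917), np.float64(2.028416695137926)])
(array([648.7, 107.7, 147.4]), [np.float64(0.49243516830075656), np.float64(0.49243516830073353)])
(array([669.8, 173.2, 144.8]), [np.float64(1.2189710619492056), np.float64(1.2189710619492875)])
pad
(array([434.9, 257.2,   9.8]), [np.float64(3.0502542505061854), np.float64(3.0502542505062684)]) (array([435.4, 256.8,   2.9]), [np.float64(2.4207609421958454), np.float64(2.420760942195794)])
```

```bash
cat >> h.py <<'E'
def state():
    s=ctrl.read_state(); return s, np.array(s['eef_pos']), rot(s['tool_rot'])
def toolR(az,tilt,sgn=1):
    """tool x down, tilted outward (pointing away from base along az) by tilt deg; tool z tangential"""
    a,t=np.radians(az),np.radians(tilt)
    x=np.array([np.cos(a)*np.sin(t),np.sin(a)*np.sin(t),-np.cos(t)])
    z=sgn*np.array([-np.sin(a),np.cos(a),0]);y=np.cross(z,x)
    return np.c_[x,y,z]
def plan(p1,R1,n,grip,cyl=False):
    s,p,Rm=state()
    W=R.from_matrix(Rm.T@R1).as_rotvec()
    a0,a1=np.arctan2(p[1],p[0]),np.arctan2(p1[1],p1[0]);r0,r1=np.hypot(*p[:2]),np.hypot(*p1[:2])
    pp,RR=p,Rm;out=[]
    for i in range(1,n+1):
        f=i/n
        if cyl:
            a=a0+f*(a1-a0);r=r0+f*(r1-r0);q=np.array([r*np.cos(a),r*np.sin(a),p[2]+f*(p1[2]-p[2])])
        else: q=p+f*(p1-p)
        Rn=Rm@R.from_rotvec(W*f).as_matrix()
        sh=RR.T@(q-pp);w=R.from_matrix(RR.T@Rn).as_rotvec()
        out.append(' '.join([f'{grip:g}']+[f'{v:.1f}' for v in sh]+[f'{v:.3f}' for v in w]))
        pp,RR=q,Rn
    print('from',np.round(p,1),'turn deg',np.round(np.degrees(np.linalg.norm(W)),1),'dist',np.round(np.linalg.norm(p1-p),1),'clock',s['clock'],'force',np.round(s['force'],1),'w',round(s['width'],1))
    for o in out: print(o)
E
python3 - <<'E'
from h import *
s,p,Rm=state()
print(Rm.round(3)); print(R.from_matrix(Rm.T@toolR(72.5,0,1)).as_rotvec(),R.from_matrix(Rm.T@toolR(72.5,0,-1)).as_rotvec())
E
```

```text
[[-0.    -0.954  0.301]
 [-0.001  0.301  0.954]
 [-1.    -0.    -0.001]]
[-1.57116971e+00 -1.16477103e-03 -1.09320297e-03] [ 1.57042236e+00 -1.09309136e-03  1.16465211e-03]
```

```bash
python3 - <<'E'
from h import *
exec(open('m1.py').read().split("print('scanner')")[0])
c=np.array([417.4,-258]);u=np.array([np.cos(np.radians(60.5)),np.sin(np.radians(60.5))]);v=np.array([u[1],-u[0]])
def f(n,s,t):
    p,e=P(s,t);d=p[:2]-c;print(n,p,e[0],'jaw',d@u,'radial',d@v)
f('blue1',S1((393,108)),(379,307));f('pink2',S1((125,297)),(423.5,269.5));f('blue2',S1((173,455)),T1((437,342)))
f('sc',S1((380,287)),T1((245,522)))
f('mug',(474,255),(140,147));f('box',(545,190),(35,175));f('tray?',(256,175),(317,276))
print('scanner foot via top at z~', atz(S1((431,470)),cs,22), atz((374-2,272),ct,22))
E
```

```text
blue1 [ 324.  -263.   135.5] 0.7682725266502568 jaw -50.35760978395787 radial -78.7973765712857
pink2 [ 423.4 -359.2  138.6] 1.2221348716447464 jaw -85.06677218836948 radial 55.060835784642926
blue2 [ 498.7 -328.5  139.6] 1.3266367740339011 jaw -21.355658966840608 radial 105.4929036289968
sc [ 417.4 -258.   138.4] 1.57473591646846 jaw -0.011382269989734383 radial 0.039229875281026366
mug [653.7 378.7 108.2] 5.851109480891836 jaw 670.5428906165588 radial -107.84360489166642
box [522.4 558.5 181.2] 17.94083059210628 jaw 762.3534803673789 radial -310.72131638092065
tray? [ 390.5 -118.3   24.9] 3.8498673438052484 jaw 108.34757944359879 radial -92.20982195116885
scanner foot via top at z~ [ 430.2 -253.8   22. ] [ 419.6 -263.    22. ]
```

```bash
python3 -m handwheel '1 -40 0 0 0 0 0; 1 -45 0 0 0 0 0; 1 0 0 0 0 0 0' ; python3 - <<'E'
from h import *
plan(np.array([500,-97,320.]),toolR(-11,0,-1),26,1,True)
E
```

```text
clock: 0.45
eef_pos: [195.1, 618.2, 323.4]
tool_rot: [-3.11, 1.563, -1.845]
force: [0.6, 0.7, -0.5]
width: 84.9
from [195.1 618.2 323.4] turn deg 173.5 dist 777.5 clock 0.45 force [ 0.6  0.7 -0.5] w 84.9
1 0.2 -36.0 -6.4 0.116 -0.000 0.000
1 0.2 -36.0 -4.2 0.116 -0.000 0.000
1 0.2 -35.9 -2.0 0.116 -0.000 0.000
1 0.2 -35.7 0.1 0.116 -0.000 0.000
1 0.2 -35.3 2.2 0.116 -0.000 0.000
1 0.2 -34.8 4.2 0.116 -0.000 0.000
1 0.2 -34.2 6.2 0.116 -0.000 0.000
1 0.2 -33.5 8.2 0.116 -0.000 0.000
1 0.2 -32.7 10.1 0.116 -0.000 0.000
1 0.2 -31.8 11.9 0.116 -0.000 0.000
1 0.2 -30.7 13.6 0.116 -0.000 0.000
1 0.2 -29.6 15.3 0.116 -0.000 0.000
1 0.2 -28.4 16.8 0.116 -0.000 0.000
1 0.2 -27.1 18.3 0.116 -0.000 0.000
1 0.2 -25.8 19.7 0.116 -0.000 0.000
1 0.2 -24.3 21.0 0.116 -0.000 0.000
1 0.2 -22.8 22.2 0.116 -0.000 0.000
1 0.2 -21.3 23.2 0.116 -0.000 0.000
1 0.2 -19.7 24.2 0.116 -0.000 0.000
1 0.1 -18.1 25.1 0.116 -0.000 0.000
1 0.1 -16.4 25.9 0.116 -0.000 0.000
1 0.1 -14.7 26.5 0.116 -0.000 0.000
1 0.1 -13.0 27.1 0.116 -0.000 0.000
1 0.1 -11.3 27.5 0.116 -0.000 0.000
1 0.1 -9.6 27.9 0.116 -0.000 0.000
1 0.1 -7.8 28.1 0.116 -0.000 0.000
```

```bash
python3 -m handwheel '1 0 -36 -6 0.116 0 0; 1 0 -36 -4 0.116 0 0; 1 0 -36 -2 0.116 0 0; 1 0 -36 0 0.116 0 0; 1 0 -35 2 0.116 0 0; 1 0 -35 4 0.116 0 0; 1 0 -34 6 0.116 0 0; 1 0 -34 8 0.116 0 0; 1 0 -33 10 0.116 0 0; 1 0 -32 12 0.116 0 0'
python3 - <<'E'
from h import *
plan(np.array([500,-97,320.]),toolR(-11,0,-1),17,1,True)
E
```

```text
clock: 1.45
eef_pos: [452.0, 377.9, 318.6]
tool_rot: [-2.571, 1.56, -2.499]
force: [0.7, 0.6, -0.3]
width: 85.7
from [452.  377.9 318.6] turn deg 105.1 dist 477.4 clock 1.45 force [ 0.7  0.6 -0.3] w 85.7
1 -0.0 -28.0 13.4 0.108 -0.000 0.001
1 -0.0 -27.0 14.8 0.108 -0.000 0.001
1 -0.0 -25.9 16.1 0.108 -0.000 0.001
1 -0.0 -24.8 17.3 0.108 -0.000 0.001
1 -0.1 -23.7 18.5 0.108 -0.000 0.001
1 -0.1 -22.4 19.6 0.108 -0.000 0.001
1 -0.1 -21.2 20.6 0.108 -0.000 0.001
1 -0.1 -19.8 21.6 0.108 -0.000 0.001
1 -0.1 -18.5 22.4 0.108 -0.000 0.001
1 -0.1 -17.1 23.2 0.108 -0.000 0.001
1 -0.1 -15.7 23.9 0.108 -0.000 0.001
1 -0.1 -14.2 24.5 0.108 -0.000 0.001
1 -0.1 -12.8 25.0 0.108 -0.000 0.001
1 -0.1 -11.3 25.5 0.108 -0.000 0.001
1 -0.1 -9.8 25.8 0.108 -0.000 0.001
1 -0.1 -8.3 26.1 0.108 -0.000 0.001
1 -0.1 -6.9 26.3 0.108 -0.000 0.001
```

```bash
python3 -m handwheel '1 0 -28 13 0.115 0 0; 1 0 -27 15 0.115 0 0; 1 0 -26 16 0.115 0 0; 1 0 -25 17 0.115 0 0; 1 0 -24 19 0.115 0 0; 1 0 -22 20 0.115 0 0; 1 0 -21 21 0.115 0 0; 1 0 -20 22 0.115 0 0; 1 0 -19 22 0.115 0 0; 1 0 -17 23 0.115 0 0'
python3 - <<'E'
from h import *
plan(np.array([500,-97,320.]),toolR(-11,0,-1),8,1,True)
print(state()[0]['qpos'])
E
```

```text
clock: 2.45
eef_pos: [520.3, 76.7, 315.7]
tool_rot: [-1.262, 1.556, -2.392]
force: [0.2, -1.1, -0.4]
width: 85.3
from [520.3  76.7 315.7] turn deg 36.3 dist 175.0 clock 2.45 force [ 0.2 -1.1 -0.4] w 85.3
1 -0.3 -8.9 20.4 0.079 0.001 0.002
1 -0.3 -8.1 20.7 0.079 0.001 0.002
1 -0.4 -7.3 20.9 0.079 0.001 0.002
1 -0.4 -6.5 21.0 0.079 0.001 0.002
1 -0.4 -5.7 21.2 0.079 0.001 0.002
1 -0.4 -4.9 21.3 0.079 0.001 0.002
1 -0.5 -4.1 21.4 0.079 0.001 0.002
1 -0.5 -3.3 21.4 0.079 0.001 0.002
[-0.70760947  0.4558848   0.75116143  1.76058668 -0.33706322  1.07332782
 -0.97061181]
```

```bash
python3 -m handwheel '1 0 -9 21 0.085 0 0; 1 0 -8 21 0.085 0 0; 1 0 -7 21 0.085 0 0; 1 0 -7 21 0.085 0 0; 1 0 -6 21 0.085 0 0; 1 0 -5 21 0.085 0 0; 1 0 -4 21 0.085 0 0; 1 0 -3 21 0.085 0 0'
python3 - <<'E'
from h import *
n=np.array([-.625,.0,.78]);L=np.array([600,-99,108.])
plan(L+166*n,toolR(0,38.7,-1),10,1)
print(state()[0]['qpos'])
cv2.imwrite('pics/w1.png',get_image('wrist'));print(camera_params('wrist'))
E
```

```text
clock: 3.25
eef_pos: [490.9, -103.8, 315.1]
tool_rot: [-0.627, 1.552, -2.469]
force: [-0.2, -0.2, 0.7]
width: 85.2
from [ 490.9 -103.8  315.1] turn deg 42.3 dist 78.0 clock 3.25 force [-0.2 -0.2  0.7] w 85.2
1 7.7 0.5 -0.7 -0.026 0.010 0.068
1 7.8 -0.0 -0.6 -0.026 0.010 0.068
1 7.8 -0.6 -0.6 -0.026 0.010 0.068
1 7.7 -1.1 -0.5 -0.026 0.010 0.068
1 7.6 -1.6 -0.5 -0.026 0.010 0.068
1 7.5 -2.1 -0.4 -0.026 0.010 0.068
1 7.3 -2.6 -0.4 -0.026 0.010 0.068
1 7.2 -3.1 -0.4 -0.026 0.010 0.068
1 6.9 -3.5 -0.4 -0.026 0.010 0.068
1 6.7 -4.0 -0.4 -0.026 0.010 0.068
[-0.49870036  0.47703755  0.96430487  1.82468182 -0.42285402  1.07924118
 -1.21977818]
{'fx': 325.19226210127806, 'fy': 325.19226210127806, 'cx': 281.3777097664977, 'cy': 206.86509091350453, 'eye': array([ 553.77840012, -123.98102949,  449.27032875]), 'orientation': array([-0.27445533, -0.01847463, -1.85057226])}
```

View pics/w1.png

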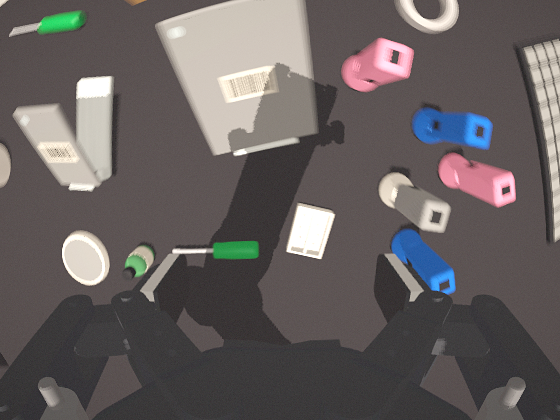

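```bash
python3 - <<'E'
import cv2
s=cv2.imread('pics/w1.png')
def c(i,x,y,w,h,k,n): cv2.imwrite('pics/'+n,cv2.resize(i[y:y+h,x:x+w],None,fx=k,fy=k,interpolation=cv2.INTER_CUBIC))
c(s,150,0,180,170,3.5,'w1a.png');c(s,360,120,110,130,4.5,'w1b.png');c(s,40,210,120,90,6,'w1c.png')
E
```

```text
(no output)
```

View pics/w1a.png

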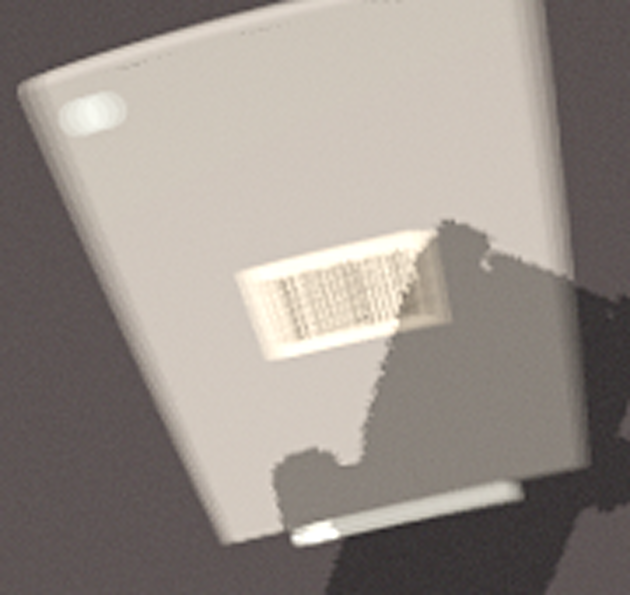

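View pics/w1b.png

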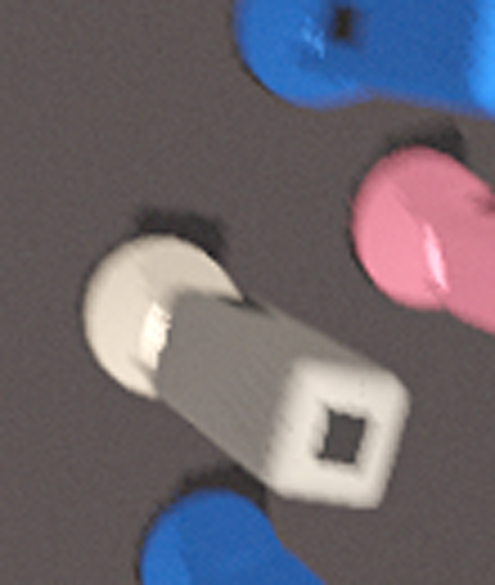

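View pics/w1c.png

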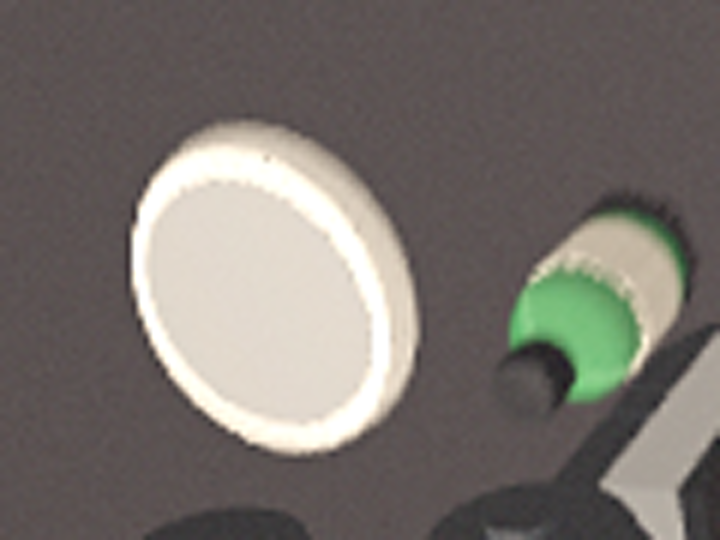

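```bash
python3 - <<'E'
from h import *
exec(open('m1.py').read().split("print('scanner')")[0])
c0=camera_params('wrist');s=get_image('wrist');c1=camera_params('wrist');print(c0['eye'],c1['eye'],c0['orientation'],c1['orientation'])
cv2.imwrite('pics/w2.png',s)
import pickle;pickle.dump(c0,open('w2.pkl','wb'))
def c(i,x,y,w,h,k): return cv2.resize(i[y:y+h,x:x+w],None,fx=k,fy=k,interpolation=cv2.INTER_CUBIC)
cv2.imwrite('pics/w2a.png',np.hstack([c(s,200,40,100,75,4),c(s,360,150,100,75,4)]))
cv2.imwrite('pics/w2b.png',c(s,50,220,100,75,6))
E
```

```text
[ 553.8 -124.   449.3] [ 554.6 -121.9  449.2] [-0.3 -0.  -1.9] [-0.3 -0.  -1.8]
```

View pics/w2a.png

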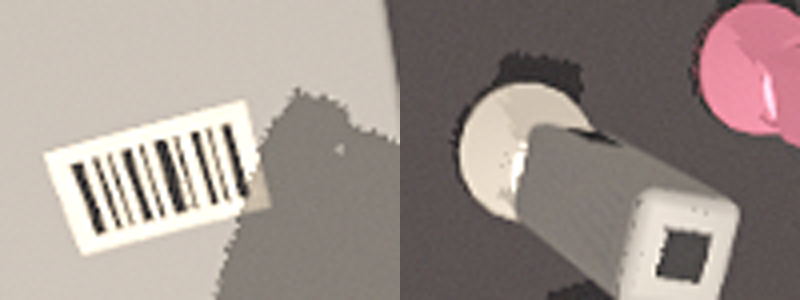

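View pics/w2b.png

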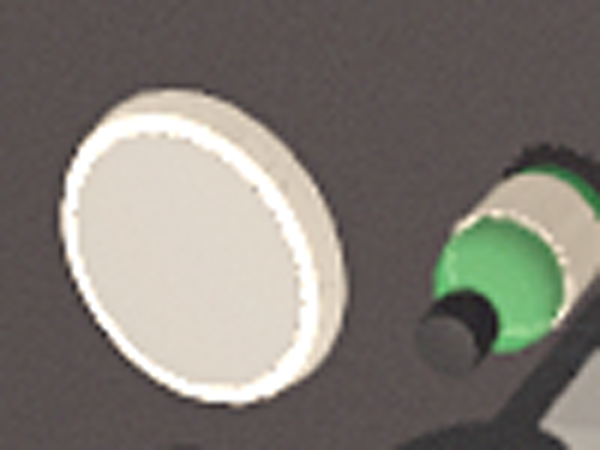

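```bash
python3 - <<'E'
from h import *
exec(open('m1.py').read().split("print('scanner')")[0])
import pickle;cw=pickle.load(open('w2.pkl','rb'))
def W(p,k,x,y):return np.array(p)/k+[x-.4,y-.4]
def T(n,s,t,w):
    print(n,*tri([ray(s,cs),ray(t,ct),ray(w,cw,True)]),'SW',tri([ray(s,cs),ray(w,cw,True)])[0],'TW',tri([ray(t,ct),ray(w,cw,True)])[0])
Ls=[((120,252),(683,236),(270,205)),((214,256),(604,225),(85,255)),((210,282),(611,176),(45,155)),((114,276),(690,188),(242,100))]
C=[]
for a,b,c in Ls:
    T('lab',S2(a),T2(b),W(c,4,200,40)); C.append(tri([ray(S2(a),cs),ray(T2(b),ct),ray(W(c,4,200,40),cw,True)])[0])
C=np.array(C);m=C.mean(0);x=C[2]+C[3]-C[0]-C[1];y=C[1]+C[2]-C[0]-C[3];n=np.cross(x,y);n/=np.linalg.norm(n)
print(m,n.round(3),np.degrees(np.arccos(n[2])),np.linalg.norm(x)/2,np.linalg.norm(y)/2)
T('scan',S1((380,287)),T1((245,522)),W((285,255),4,360,150))
T('pad',S2((743,113)),T2((108,409)),W((190,258),6,50,220))
for z in (14,):print('pad@14',atz(S2((743,113)),cs,z),atz(T2((108,409)),ct,z),atz(W((190,258),6,50,220),cw,z,True))
E
```

```text
lab [ 584.7 -125.2   98. ] [np.float64(0.36837733259581446), np.float64(1.44058718631425), np.float64(1.6208036403561177)] SW [ 584.4 -124.5   96.9] TW [ 582.9 -124.8  106.5]
lab [586.2 -72.3  96.5] [np.float64(1.1142963410631448), np.float64(1.2081932092278318), np.float64(0.22243166734391612)] SW [586.  -71.7  95.6] TW [585.4 -73.1 100.6]
lab [613.4 -72.6 117. ] [np.float64(1.2681197899357801), np.float64(1.4334226968261874), np.float64(0.9827758695163837)] SW [612.6 -71.9 114.8] TW [611.4 -73.7 124.8]
lab [ 611.2 -125.2  119.1] [np.float64(0.33476252548424906), np.float64(1.172183692794384), np.float64(1.1707528035963548)] SW [ 610.6 -124.9  117.5] TW [ 608.  -124.8  131.6]
[598.9 -98.8 107.7] [-0.6  0.   0.8] 37.85978635190918 33.95150315123647 52.799097133054566
scan [ 417.1 -258.1  139.5] [np.float64(2.047247846131252), np.float64(1.3495085692028164), np.float64(1.2101565533556373)] SW [ 416.5 -257.7  138.7] TW [ 416.9 -258.4  141.5]
pad [434.1 256.7  11.4] [np.float64(3.5045019937103135), np.float64(2.8936200929155227), np.float64(0.7261965144523449)] SW [431.8 260.5   7.1] TW [434.5 253.4  13.8]
pad@14 [434.8 259.6  14. ] [434.2 253.1  14. ] [434.8 253.5  14. ]
```

```bash
python3 -m handwheel '1 8 0 -1 -0.03 0.01 0.075; 1 8 0 -1 -0.03 0.01 0.075; 1 8 -1 -1 -0.03 0.01 0.075; 1 8 -1 0 -0.03 0.01 0.075; 1 8 -2 0 -0.03 0.01 0.075; 1 7 -2 0 -0.03 0.01 0.075; 1 7 -3 0 -0.03 0.01 0.075; 1 7 -3 0 -0.03 0.01 0.075; 1 7 -3 0 -0.03 0.01 0.075; 1 7 -4 0 -0.02 0.01 0.065'
python3 - <<'E'
from h import *
n=np.array([-.62,.0,.784]);L=np.array([599,-99,108.])
plan(L+166*n,toolR(0,38.3,-1),1,1)
print(state()[0]['qpos'])
E
```

```text
clock: 4.35
eef_pos: [506.1, -104.2, 309.7]
tool_rot: [1.568, 0.966, 0.076]
force: [0.7, -1.0, -0.3]
width: 85.1
from [ 506.1 -104.2  309.7] turn deg 5.8 dist 72.4 clock 4.35 force [ 0.7 -1.  -0.3] w 85.1
1 53.4 -48.5 -6.0 0.064 -0.045 0.064
[ 0.24897683  0.16539095  0.03647059  2.29424311 -1.09947815  0.23293083
 -0.18225932]
```

```bash
cat > t.py <<'E'
from h import *
TAU=20
def pickTCP(up=0,az=-29.5,c=(417,-258),h=106):
    Rt=toolR(az,-TAU,-1); return np.array([c[0],c[1],h+up])+11*Rt[:,0],Rt
E
python3 - <<'E'
from t import *
p,Rt=pickTCP(110);plan(p,Rt,10,0.5);print(p)
E
```

```text
from [ 506.1 -104.2  309.7] turn deg 63.7 dist 206.0 clock 4.35 force [ 0.7 -1.  -0.3] w 85.1
0.5 2.7 -14.5 14.4 0.061 -0.008 -0.093
0.5 4.1 -13.3 15.2 0.061 -0.008 -0.093
0.5 5.3 -11.9 16.0 0.061 -0.008 -0.093
0.5 6.5 -10.3 16.6 0.061 -0.008 -0.093
0.5 7.5 -8.6 17.1 0.061 -0.008 -0.093
0.5 8.4 -6.8 17.5 0.061 -0.008 -0.093
0.5 9.0 -5.0 17.8 0.061 -0.008 -0.093
0.5 9.6 -3.0 18.0 0.061 -0.008 -0.093
0.5 9.9 -1.0 18.1 0.061 -0.008 -0.093
0.5 10.0 1.0 18.0 0.061 -0.008 -0.093
[ 413.72552902 -256.14739346  205.66338117]
```

```bash
python3 -m handwheel '0.5 3 -14 14 0.06 0 -0.1; 0.5 4 -13 15 0.06 0 -0.1; 0.5 5 -12 16 0.06 0 -0.1; 0.5 6 -10 17 0.06 0 -0.1; 0.5 7 -9 17 0.06 0 -0.1'
python3 - <<'E'
from t import *
p,Rt=pickTCP(110);plan(p,Rt,8,0.5)
print(state()[0]['qpos'])
E
```

```text
clock: 4.85
eef_pos: [464.5, -174.8, 263.0]
tool_rot: [2.29, 1.402, 0.531]
force: [0.8, 0.6, -0.8]
width: 63.8
from [ 464.5 -174.8  263. ] turn deg 33.0 dist 111.7 clock 4.85 force [ 0.8  0.6 -0.8] w 63.8
0.5 5.3 -5.1 11.9 0.043 -0.009 -0.057
0.5 5.7 -4.3 12.0 0.043 -0.009 -0.057
0.5 6.0 -3.4 12.1 0.043 -0.009 -0.057
0.5 6.3 -2.6 12.2 0.043 -0.009 -0.057
0.5 6.5 -1.7 12.2 0.043 -0.009 -0.057
0.5 6.7 -0.8 12.2 0.043 -0.009 -0.057
0.5 6.8 0.1 12.2 0.043 -0.009 -0.057
0.5 6.9 1.1 12.1 0.043 -0.009 -0.057
[ 0.04687638  0.3670771   0.47351284  2.00428911 -0.45137864  0.76821398
 -0.9517801 ]
```

```bash
python3 -m handwheel '0.5 6 -5 12 0.05 -0.01 -0.06; 0.5 6 -5 12 0.05 -0.01 -0.06; 0.5 6 -4 12 0.05 -0.01 -0.06; 0.5 6 -3 12 0.045 -0.01 -0.06; 0.5 6 -2 12 0.04 -0.01 -0.06; 0.5 7 -1 12 0.04 -0.01 -0.06; 0.5 7 0 12 0.04 -0.01 -0.06; 0.5 7 1 12 0.04 -0.01 -0.06'
python3 - <<'E'
from t import *
p,Rt=pickTCP(110);plan(p,Rt,1,0.5)
print(state()[0]['qpos'])
camera_params('wrist');cv2.imwrite('pics/w3.png',get_image('wrist'))
E
```

```text
clock: 5.65
eef_pos: [414.3, -249.5, 201.7]
tool_rot: [-1.54, 1.174, 2.66]
force: [0.6, -0.2, -0.0]
width: 64.0
from [ 414.3 -249.5  201.7] turn deg 2.8 dist 7.7 clock 5.65 force [ 0.6 -0.2 -0. ] w 64.0
0.5 -4.6 1.0 6.1 -0.001 0.013 0.047
[ 0.12744303  0.72787069  0.60471395  1.69425775 -0.32815014  1.24600788
 -1.22833824]
```

View pics/w3.png

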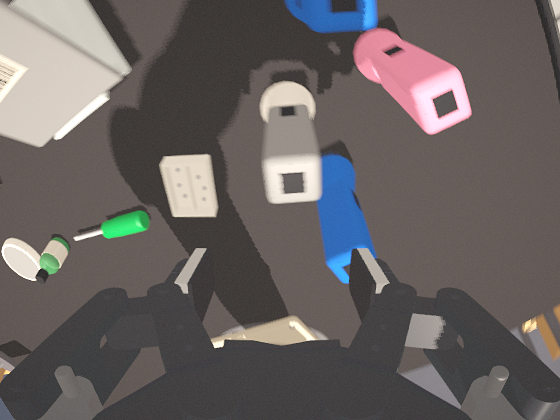

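```bash
python3 -m handwheel '0.5 -4 1 6 0 0.013 0.047; 0.5 0 0 0 0 0 0'
python3 - <<'E'
from t import *
p,Rt=pickTCP(40);plan(p,Rt,5,0.5)
c=camera_params('wrist');cv2.imwrite('pics/w4.png',get_image('wrist'))
for z in(140,):
  a=np.radians(-29.5);e=np.array([np.cos(a),np.sin(a)]);g=np.array([-e[1],e[0]])
  for u,v in((1,1),(1,-1),(-1,-1),(-1,1),(0,0)):
    print(proj([*(np.array([417,-258])+17*u*e+17*v*g),z],c,True))
E
python3 - <<'E'
import cv2
s=cv2.imread('pics/w4.png');cv2.imwrite('pics/w4a.png',cv2.resize(s[60:300,160:420],None,fx=3,fy=2.5))
E
```

```text
clock: 5.9
eef_pos: [414.0, -256.6, 201.0]
tool_rot: [-1.563, 1.217, 2.636]
force: [-0.2, 0.7, -0.1]
width: 64.2
from [ 414.  -256.6  201. ] turn deg 0.3 dist 65.3 clock 5.9 force [-0.2  0.7 -0.1] w 64.2
0.5 12.3 4.4 -0.1 0.000 0.001 0.001
0.5 12.3 4.4 -0.1 0.000 0.001 0.001
0.5 12.3 4.4 -0.1 0.000 0.001 0.001
0.5 12.3 4.4 -0.1 0.000 0.001 0.001
0.5 12.3 4.4 -0.1 0.000 0.001 0.001
[[250.71963148 165.19528462]]
[[310.12435992 165.17981197]]
[[307.42264938 213.00004892]]
[[253.42482992 213.02546993]]
[[280.42227506 190.16799253]]
```

View pics/w4a.png

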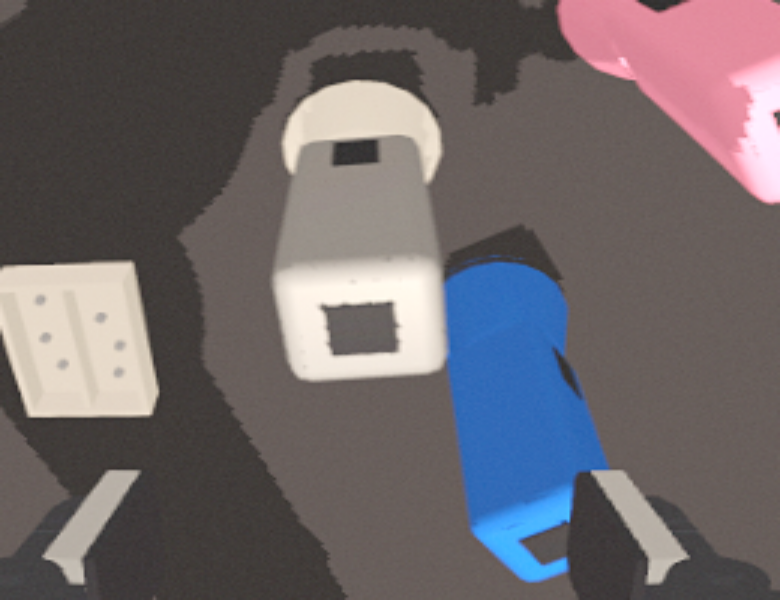

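```bash
python3 -m handwheel '0.5 12 4 0 0 0 0; 0.5 12 4 0 0 0 0; 0.5 12 4 0 0 0 0; 0.5 12 5 0 0 0 0; 0.5 12 5 0 0 0 0; 0.5 0 0 0 0 0 0'
python3 - <<'E'
from t import *
p,Rt=pickTCP(0);plan(p,Rt,4,0.5)
c=camera_params('wrist');cv2.imwrite('pics/w5.png',get_image('wrist'))
E
```

```text
clock: 6.55
eef_pos: [416.0, -251.2, 130.0]
tool_rot: [-1.578, 1.214, 2.63]
force: [0.1, 0.2, -0.9]
width: 64.0
from [ 416.  -251.2  130. ] turn deg 0.7 dist 34.8 clock 6.55 force [ 0.1  0.2 -0.9] w 64.0
0.5 8.0 3.1 1.4 0.002 0.000 0.002
0.5 8.0 3.1 1.4 0.002 0.000 0.002
0.5 8.0 3.1 1.4 0.002 0.000 0.002
0.5 8.0 3.1 1.4 0.002 0.000 0.002
```

View pics/w5.png

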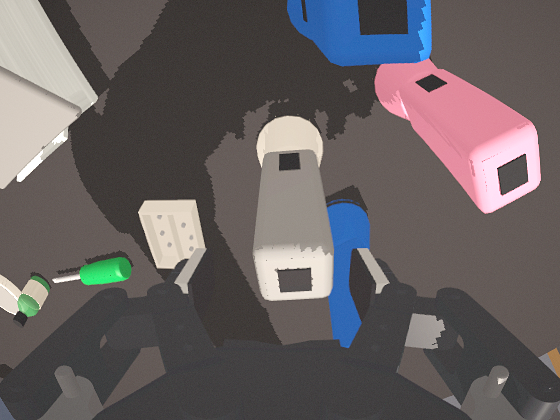

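```bash
python3 -m handwheel '0.5 0 3 5.5 0 0 0; 0.5 9 3 0 0 0 0; 0.5 9 3 0 0 0 0; 0.5 9 3 0 0 0 0; 0.5 5 1 0 0 0 0; 0.5 0 0 0 0 0 0'
python3 - <<'E'
from t import *
p,Rt=pickTCP(0);plan(p,Rt,1,0.5)
c=camera_params('wrist');cv2.imwrite('pics/w6.png',get_image('wrist'))
E
```

```text
clock: 7.2
eef_pos: [414.9, -258.3, 93.9]
tool_rot: [-1.576, 1.217, 2.63]
force: [1.2, 0.2, 0.4]
width: 63.9
from [ 414.9 -258.3   93.9] turn deg 0.6 dist 3.0 clock 7.2 force [1.2 0.2 0.4] w 63.9
0.5 -0.9 -2.5 -1.3 0.009 0.001 0.005
```

View pics/w6.png

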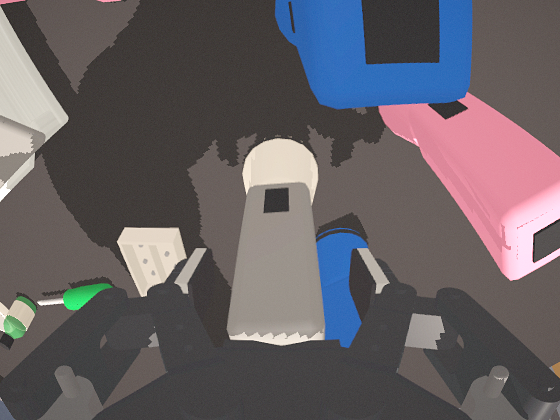

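```bash
python3 -m handwheel '0.5 0 -2 -1 0.01 0 0.005; -1 0 0 0 0 0 0; -1 0 0 0 0 0 0; -1 0 0 0 0 0 0; -1 0 0 0 0 0 0; -1 0 0 0 0 0 0; -1 0 0 0 0 0 0; -1 0 0 0 0 0 0'
python3 - <<'E'
from t import *
p,Rt=pickTCP(0);plan(p,Rt,1,-1);print(state()[0]['qpos'])
E
```

```text
clock: 8.05
eef_pos: [414.3, -256.9, 95.9]
tool_rot: [-1.564, 1.225, 2.632]
force: [0.1, 1.2, -0.5]
width: 34.6
from [ 414.3 -256.9   95.9] turn deg 0.2 dist 1.0 clock 8.05 force [ 0.1  1.2 -0.5] w 34.6
-1 0.6 -0.7 -0.4 -0.002 0.002 -0.004
[ 0.17926911  0.84677129  0.53719221  1.79036638 -0.42652268  0.99297731
 -1.15289149]
```

```bash
python3 - <<'E'
from t import *
s,p,Rm=state()
a=np.radians(-29.5);Rs=np.c_[[np.cos(a),np.sin(a),0],[-np.sin(a),np.cos(a),0],[0,0,1]]
w=np.array([417,-258,0.]);
tp=Rm.T@(w-p);tp[2]=0;TR=Rm.T@Rs
print(tp,TR)
np.savez('T.npz',tp=tp,TR=TR)
E
cat >> t.py <<'E'
try:
    _T=np.load('T.npz');tp,TR=_T['tp'],_T['TR']
except Exception: pass
def window():
    s,p,Rm=state();return p+Rm@tp,Rm@TR
def forwindow(w,Rt): return w-Rt@tp   # tcp pos for window position with tool rot
L=np.array([599,-99,108.]);N=np.array([-.62,0,.7846])
def lab_in_win():
    w,Rs=window();q=Rs.T@(L-w);print('win',w.round(1),'label in win',q.round(1),'ang',np.degrees(np.arccos(Rs[:,2]@N)).round(2))
E
python3 -m handwheel '-1 -6 -2 0 0 0 0; -1 -12 -4 0 0 0 0; -1 -12 -4 0 0 0 0; -1 -12 -4 0 0 0 0; -1 -12 -4 0 0 0 0; -1 -12 -4 0 0 0 0; -1 -12 -4 0 0 0 0; -1 -12 -4 0 0 0 0; -1 -12 -4 0 0 0 0; -1 -12 -4 0 0 0 0'
python3 - <<'E'
from t import *
lab_in_win();print(state()[0]['qpos'],state()[0]['force'])
cv2.imwrite('pics/s7.png',get_image('scene'));cv2.imwrite('pics/w7.png',get_image('wrist'))
E
```

```text
[89.30185083 35.19428873  0.        ] [[-0.33872826 -0.00171185 -0.94088269]
 [ 0.94088341 -0.00195121 -0.33872497]
 [-0.00125601 -0.99999663  0.00227158]]
clock: 9.05
eef_pos: [416.9, -257.7, 226.4]
tool_rot: [-1.566, 1.225, 2.63]
force: [-0.3, 0.1, -1.7]
width: 34.5
win [ 419.3 -259.2  130.5] label in win [ 77.4 228.  -22.6] ang 38.3
[ 0.12936915  0.67674158  0.61894599  1.69355622 -0.3251798   1.24575493
 -1.2226941 ] [-0.30123475  0.09847568 -1.69243899]
```

View pics/s7.png

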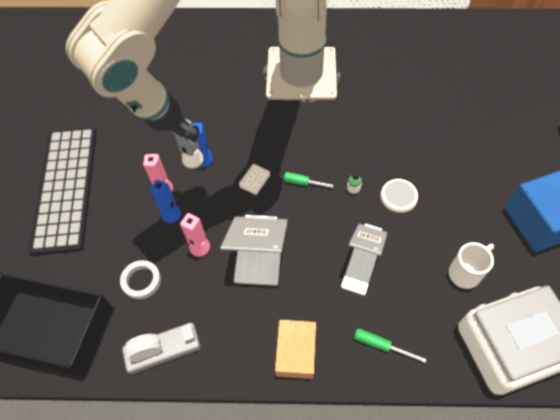

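View pics/w7.png

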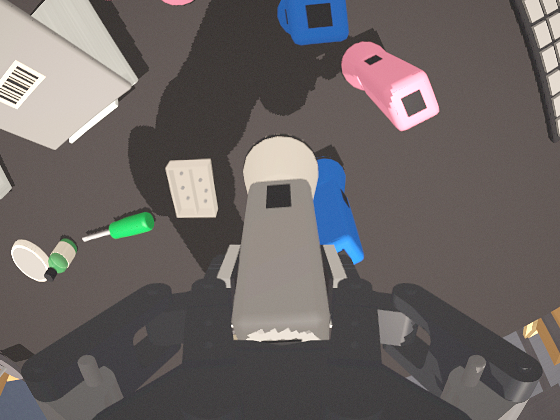

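```bash
python3 - <<'E'
from t import *
Rt=toolR(-3,18.4,-1);print((Rt@TR)[:,2])
plan(forwindow(L+130*N,Rt),Rt,16,-1)
E
```

```text
[-0.61766811  0.03009591  0.7858628 ]
from [ 417.7 -258.5  227.1] turn deg 46.1 dist 176.7 clock 9.15 force [-0.3 -0.6 -2.1] w 34.1
-1 -2.4 -3.9 -10.0 -0.030 -0.000 0.041
-1 -2.5 -3.5 -10.2 -0.030 -0.000 0.041
-1 -2.7 -3.1 -10.3 -0.030 -0.000 0.041
-1 -2.8 -2.7 -10.3 -0.030 -0.000 0.041
-1 -2.9 -2.3 -10.4 -0.030 -0.000 0.041
-1 -3.0 -1.8 -10.5 -0.030 -0.000 0.041
-1 -3.0 -1.4 -10.5 -0.030 -0.000 0.041
-1 -3.1 -1.0 -10.6 -0.030 -0.000 0.041
-1 -3.1 -0.5 -10.6 -0.030 -0.000 0.041
-1 -3.1 -0.1 -10.6 -0.030 -0.000 0.041
-1 -3.1 0.3 -10.6 -0.030 -0.000 0.041
-1 -3.1 0.8 -10.6 -0.030 -0.000 0.041
-1 -3.1 1.2 -10.5 -0.030 -0.000 0.041
-1 -3.0 1.7 -10.5 -0.030 -0.000 0.041
-1 -2.9 2.1 -10.4 -0.030 -0.000 0.041
-1 -2.9 2.5 -10.4 -0.030 -0.000 0.041
```

```bash
python3 -m handwheel '-1 -6 -4 -6 -0.03 0 0.04; -1 -6 -4 -10 -0.03 0 0.042; -1 -4 -3 -10 -0.03 0 0.042; -1 -3 -3 -10 -0.03 0 0.042; -1 -3 -2 -10 -0.03 0 0.042; -1 -3 -2 -11 -0.03 0 0.042; -1 -3 -1 -11 -0.03 0 0.042; -1 -3 -1 -11 -0.03 0 0.042; -1 -3 0 -11 -0.03 0 0.042; -1 -3 0 -11 -0.03 0 0.042'
python3 - <<'E'
from t import *
Rt=toolR(-3,18.4,-1);lab_in_win()
plan(forwindow(L+130*N,Rt),Rt,7,-1);print(state()[0]['qpos'])
E
```

```text
clock: 10.15
eef_pos: [439.0, -156.4, 267.4]
tool_rot: [1.961, 1.477, 0.177]
force: [0.1, 0.6, -2.1]
width: 33.6
win [ 481.5 -162.4  181.5] label in win [  60.2   83.7 -112.3] ang 13.96
from [ 439.  -156.4  267.4] turn deg 16.2 dist 65.3 clock 10.15 force [ 0.1  0.6 -2.1] w 33.6
-1 -1.9 0.9 -9.1 -0.023 -0.000 0.033
-1 -1.9 1.1 -9.1 -0.023 -0.000 0.033
-1 -1.9 1.4 -9.0 -0.023 -0.000 0.033
-1 -1.8 1.7 -9.0 -0.023 -0.000 0.033
-1 -1.8 1.9 -9.0 -0.023 -0.000 0.033
-1 -1.7 2.2 -8.9 -0.023 -0.000 0.033
-1 -1.6 2.5 -8.8 -0.023 -0.000 0.033
[-0.10611057  0.32954787  0.55577876  2.05097662 -0.33020631  0.75602292
 -1.12994955]
```

```bash
python3 -m handwheel '-1 -2 1 -9 -0.025 0 0.036; -1 -2 1 -9 -0.025 0 0.036; -1 -2 1 -9 -0.025 0 0.036; -1 -2 2 -9 -0.025 0 0.036; -1 -2 2 -9 -0.025 0 0.036; -1 -2 2 -9 -0.025 0 0.036; -1 -2 2 -9 -0.025 0 0.036; -1 0 0 0 0 0 0'
python3 - <<'E'
from t import *
Rt=toolR(-3,18.4,-1);lab_in_win()
plan(forwindow(L+70*N,Rt),Rt,6,-1);print(state()[0]['qpos'])
c=camera_params('wrist');cv2.imwrite('pics/w8.png',get_image('wrist'))
print(proj(L,c,True))
import pickle;pickle.dump(c,open('w8.pkl','wb'))
E
```

```text
clock: 10.95
eef_pos: [447.3, -89.2, 281.3]
tool_rot: [1.574, 1.235, -0.027]
force: [0.5, -0.5, -1.8]
width: 34.4
win [509.9 -91.  208.6] label in win [   5.9   -5.8 -134.4] ang 1.16
from [447.3 -89.2 281.3] turn deg 1.5 dist 65.1 clock 10.95 force [ 0.5 -0.5 -1.8] w 34.4
-1 9.6 4.9 0.9 0.003 -0.001 -0.002
-1 9.6 5.0 0.8 0.003 -0.001 -0.002
-1 9.6 5.0 0.8 0.003 -0.001 -0.002
-1 9.6 5.0 0.8 0.003 -0.001 -0.002
-1 9.6 5.0 0.8 0.003 -0.001 -0.002
-1 9.6 5.1 0.7 0.003 -0.001 -0.002
[-0.22831283  0.17243688  0.46880086  2.25811907 -0.35236057  0.42067239
 -1.07933784]
[[286.60558538 101.29079678]]
```

View pics/w8.png

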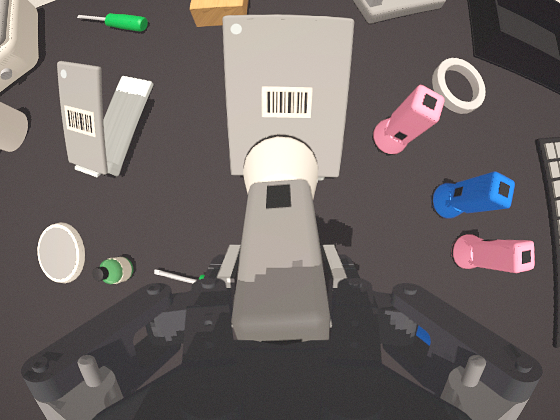

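```bash
python3 - <<'E'
import cv2
s=cv2.imread('pics/w8.png');cv2.imwrite('pics/w8a.png',cv2.resize(s[5:190,205:365],None,fx=3.2,fy=3.2,interpolation=cv2.INTER_CUBIC))
E
```

```text
(no output)
```

View pics/w8a.png

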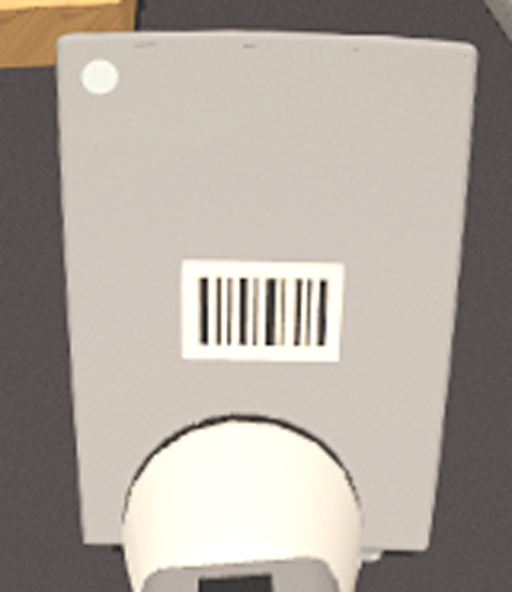

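```bash
python3 - <<'E'
from t import *
import pickle;c=pickle.load(open('w8.pkl','rb'))
np.set_printoptions(precision=3,suppress=True)
K=np.array([[c['fx'],0,c['cx']],[0,c['fy'],c['cy']],[0,0,1]])
def W(p):return np.array(p,float)/3.2+[204.65,4.65]
# obj axes: x up slope, y across(left), z out
obj=np.array([[92.5,65,0],[92.5,-65,0],[-92.5,-65,0],[-92.5,65,0],[17,26,0],[17,-26,0],[-17,-26,0],[-17,26,0]],float)
img=np.array([W(p) for p in [(57,37),(477,47),(428,549),(85,543),(182,260),(344,264),(340,361),(181,358)]])
for sl in (slice(0,8),slice(0,4)):
    u=cv2.fisheye.undistortPoints(img[sl].reshape(-1,1,2),K,np.zeros(4))
    ok,rv,t=cv2.solvePnP(obj[sl],u,np.eye(3),None)
    Rc=rot(c['orientation'])@np.diag([1,-1,-1]);Rw=Rc@cv2.Rodrigues(rv)[0];pw=c['eye']+Rc@t.ravel()
    pr=cv2.projectPoints(obj[sl],rv,t,np.eye(3),None)[0]-u
    print(pw,Rw[:,2],np.degrees(np.arccos(Rw[2,2])),'y',Rw[:,1],'px err',np.abs(pr).max()*325)
lab_in_win()
E
```

```text
[599.987 -98.936 104.757] [-0.653  0.029  0.757] 40.792539847319325 y [0.048 0.999 0.003] px err 1.0556222781276252
[600.756 -98.993 103.799] [-0.649  0.028  0.76 ] 40.50261612050847 y [0.047 0.999 0.004] px err 0.20868716283352906
win [510.4 -91.9 208.8] label in win [   5.5   -4.7 -134.2] ang 1.21
```

```bash
sed -i 's/^L=.*/L=np.array([599.5,-99,107.]);N=np.array([-.636,.02,.7714])/' t.py
cat >> t.py <<'E'
def scanpose(d,az=-2.0,tilt=None):
    Rt=toolR(az,19.5,-1)
    w=Rt@TR[:,2]; ax=np.cross(w,N); Rt=R.from_rotvec(ax).as_matrix()@Rt
    return forwindow(L+d*N,Rt),Rt
E
python3 - <<'E'
from t import *
lab_in_win(); plan(*scanpose(70),7,-1)
E
```

```text
win [510.4 -91.9 208.8] label in win [   5.2   -4.7 -135.3] ang 0.63
from [447.8 -89.9 281.5] turn deg 0.5 dist 65.5 clock 11.0 force [-1.3  0.5 -1.5] w 34.1
-1 8.6 3.7 0.6 0.000 -0.000 0.001
-1 8.6 3.7 0.6 0.000 -0.000 0.001
-1 8.6 3.7 0.6 0.000 -0.000 0.001
-1 8.6 3.6 0.6 0.000 -0.000 0.001
-1 8.6 3.6 0.6 0.000 -0.000 0.001
-1 8.6 3.6 0.6 0.000 -0.000 0.001
-1 8.6 3.6 0.6 0.000 -0.000 0.001
```

```bash
python3 -m handwheel '-1 9 4 1 0 0 0; -1 9 4 1 0 0 0; -1 9 4 1 0 0 0; -1 9 4 1 0 0 0; -1 9 4 1 0 0 0; -1 9 4 1 0 0 0; -1 0 0 0 0 0 0'
python3 - <<'E'
from t import *
lab_in_win(); plan(*scanpose(70),1,-1);print(state()[0]['qpos'])
E
```

```text
clock: 11.7
eef_pos: [490.1, -100.6, 234.8]
tool_rot: [1.574, 1.241, -0.034]
force: [-0.1, 0.0, -1.7]
width: 34.3
win [ 552.3 -102.8  161.7] label in win [  2.5   5.3 -72.2] ang 0.91
from [ 490.1 -100.6  234.8] turn deg 0.8 dist 5.7 clock 11.7 force [-0.1  0.  -1.7] w 34.3
-1 2.0 0.9 -5.3 -0.002 -0.000 0.014
[-0.08128444  0.32054604  0.33629635  2.22160576 -0.52832763  0.33154676
 -0.90829416]
```

```bash
python3 -m handwheel '-1 1 1 -5 0 0 0.01; -1 0 0 0 0 0 0; -1 0 0 0 0 0 0'
python3 - <<'E'
from t import *
lab_in_win(); plan(*scanpose(70),1,-1);print(state()[0]['qd'])
c=camera_params('wrist');cv2.imwrite('pics/w9.png',get_image('wrist'));cv2.imwrite('pics/s9.png',get_image('scene'));cv2.imwrite('pics/t9.png',get_image('top'))
lab_in_win();print(proj(L,c,True))
E
```

```text
clock: 12.0
eef_pos: [491.2, -95.3, 233.9]
tool_rot: [1.575, 1.231, -0.033]
force: [-0.1, 0.2, -2.0]
width: 34.6
win [554.1 -97.6 161.5] label in win [  0.7   0.  -70.9] ang 0.47
from [491.2 -95.3 233.9] turn deg 0.3 dist 1.0 clock 12.0 force [-0.1  0.2 -2. ] w 34.6
-1 0.9 0.3 0.0 -0.002 -0.001 0.005
[-0.00649998 -0.00642616 -0.00566054  0.01013421 -0.00438197  0.0015649
  0.00185589]
win [554.2 -97.6 161.6] label in win [  0.6   0.1 -70.9] ang 0.46
[[281.25873382 126.88125566]]
```

View pics/w9.png

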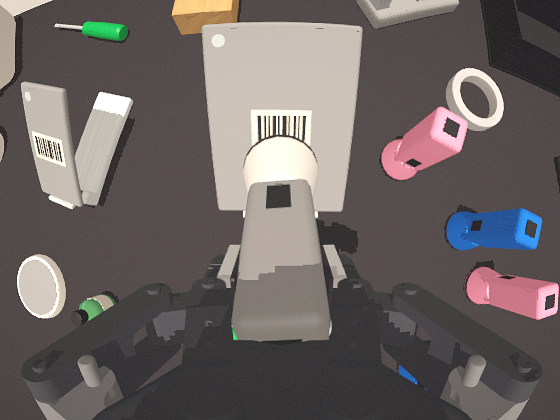

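View pics/s9.png

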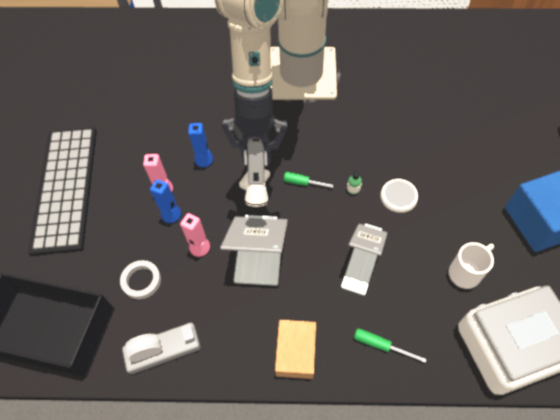

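View pics/t9.png

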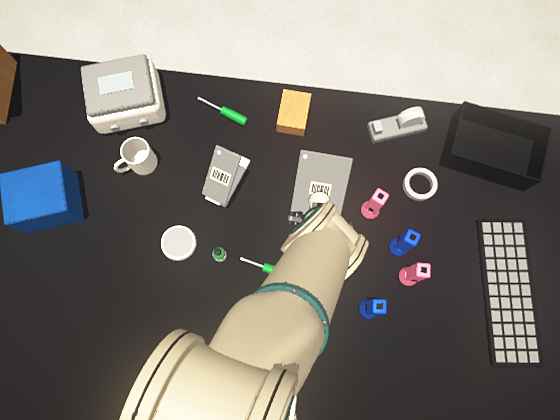

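```bash
Z='see rows'; python3 -m handwheel '-1 0 0 0 0 0 0; -1 0 0 0 0 0 0; -1 0 0 0 0 0 0; -1 0 0 0 0 0 0; -1 0 0 0 0 0 0; -1 0 0 0 0 0 0; -1 0 0 0 0 0 0; -1 0 0 0 0 0 0; -1 0 0 0 0 0 0; -1 0 0 0 0 0 0'
python3 -c "
from t import *
lab_in_win()"
python3 -m handwheel '-1 0 0 0 0 0 0; -1 0 0 0 0 0 0; -1 0 0 0 0 0 0; -1 0 0 0 0 0 0; -1 0 0 0 0 0 0; -1 0 0 0 0 0 0; -1 0 0 0 0 0 0; -1 0 0 0 0 0 0; -1 0 0 0 0 0 0; -1 0 0 0 0 0 0'
python3 -c "
from t import *
lab_in_win();print(state()[0]['qd'])"
```

```text
clock: 13.15
eef_pos: [491.4, -95.5, 234.6]
tool_rot: [1.575, 1.23, -0.033]
force: [-0.2, -0.1, -2.4]
width: 34.2
win [554.4 -97.7 162.2] label in win [ -0.1   0.1 -71.3] ang 0.43
clock: 14.15
eef_pos: [491.3, -95.5, 234.6]
tool_rot: [1.575, 1.23, -0.033]
force: [0.4, 0.1, -2.0]
width: 34.4
win [554.3 -97.7 162.2] label in win [ -0.    0.1 -71.3] ang 0.43
[-3.58700815e-05 -5.23020671e-04  1.91905264e-03  6.60533332e-04
  2.01582232e-03  8.41504701e-04  1.03536063e-03]
```

```bash
python3 -m handwheel '-1 0 0 0 0 0 0; -1 0 0 0 0 0 0; -1 0 0 0 0 0 0; -1 -5 -2 0 0 0 0; -1 -10 -4 0 0 0 0; -1 -10 -4 0 0 0 0; -1 -10 -4 0 0 0 0; -1 -10 -4 0 0 0 0; -1 -10 -4 0 0 0 0; -1 -10 -4 0 0 0 0'
cat >> t.py <<'E'
PAD=np.array([434.5,254.5,14.])
def padpose(h,az=30.4):
    Rt=toolR(az,-20,-1);w=Rt@TR[:,2];Rt=R.from_rotvec(np.cross(w,[0,0,1.])).as_matrix()@Rt
    return forwindow(PAD+[0,0,h],Rt),Rt
E
python3 - <<'E'
from t import *
plan(*padpose(140),18,-1,True)
print(state()[0]['qpos'],window()[0])
E
```

```text
clock: 15.15
eef_pos: [440.0, -94.1, 291.2]
tool_rot: [1.579, 1.231, -0.031]
force: [0.7, -0.5, -2.4]
width: 34.2
from [440.  -94.1 291.2] turn deg 50.6 dist 349.9 clock 15.15 force [ 0.7 -0.5 -2.4] w 34.2
-1 4.1 4.5 -17.9 -0.032 -0.000 -0.037
-1 3.7 4.5 -18.1 -0.032 -0.000 -0.037
-1 3.3 4.5 -18.3 -0.032 -0.000 -0.037
-1 2.9 4.5 -18.5 -0.032 -0.000 -0.037
-1 2.6 4.5 -18.7 -0.032 -0.000 -0.037
-1 2.3 4.4 -18.9 -0.032 -0.000 -0.037
-1 2.0 4.4 -19.0 -0.032 -0.000 -0.037
-1 1.7 4.3 -19.2 -0.032 -0.000 -0.037
-1 1.5 4.2 -19.3 -0.032 -0.000 -0.037
-1 1.3 4.1 -19.5 -0.032 -0.000 -0.037
-1 1.2 4.0 -19.6 -0.032 -0.000 -0.037
-1 1.1 3.8 -19.8 -0.032 -0.000 -0.037
-1 1.0 3.7 -19.9 -0.032 -0.000 -0.037
-1 0.9 3.6 -20.1 -0.032 -0.000 -0.037
-1 0.9 3.5 -20.2 -0.032 -0.000 -0.037
-1 1.0 3.3 -20.3 -0.032 -0.000 -0.037
-1 1.0 3.2 -20.5 -0.032 -0.000 -0.037
-1 1.1 3.1 -20.6 -0.032 -0.000 -0.037
[-0.2529255   0.14426877  0.50705453  2.25800593 -0.32762713  0.44335098
 -1.09768686] [502.93036061 -96.38525763 218.73334678]
```

```bash
python3 -m handwheel '-1 4 4 -12 -0.03 0 -0.037; -1 4 5 -18 -0.032 0 -0.037; -1 3 5 -18 -0.032 0 -0.037; -1 3 5 -18 -0.032 0 -0.037; -1 3 4 -19 -0.032 0 -0.037; -1 2 4 -19 -0.032 0 -0.037; -1 2 4 -19 -0.032 0 -0.037; -1 2 4 -19 -0.032 0 -0.037; -1 2 4 -19 -0.032 0 -0.037; -1 1 4 -19 -0.032 0 -0.037'
python3 - <<'E'
from t import *
plan(*padpose(120),9,-1,True)
print(state()[0]['qpos'],window()[0])
E
```

```text
clock: 16.15
eef_pos: [463.4, 88.4, 278.6]
tool_rot: [-0.689, 1.508, -1.989]
force: [0.2, -0.3, -2.2]
width: 34.3
from [463.4  88.4 278.6] turn deg 22.8 dist 174.7 clock 16.15 force [ 0.2 -0.3 -2.2] w 34.3
-1 4.4 4.6 -18.0 -0.029 -0.001 -0.033
-1 4.2 4.6 -18.1 -0.029 -0.001 -0.033
-1 4.1 4.5 -18.3 -0.029 -0.001 -0.033
-1 4.0 4.5 -18.4 -0.029 -0.001 -0.033
-1 4.0 4.5 -18.6 -0.029 -0.001 -0.033
-1 3.9 4.5 -18.7 -0.029 -0.001 -0.033
-1 3.9 4.5 -18.8 -0.029 -0.001 -0.033
-1 4.0 4.5 -18.9 -0.029 -0.001 -0.033
-1 4.0 4.5 -19.0 -0.029 -0.001 -0.033
[-0.60421966  0.36893108  0.44071844  1.92433464 -0.1297312   0.92071979
 -1.4058071 ] [494.99817196  92.70156143 188.10808345]
```

```bash
python3 -m handwheel '-1 4 5 -18 -0.03 0 -0.033; -1 4 5 -18 -0.03 0 -0.033; -1 4 5 -18 -0.03 0 -0.033; -1 4 5 -18 -0.03 0 -0.033; -1 4 4 -18 -0.03 0 -0.033; -1 4 4 -18 -0.03 0 -0.033; -1 4 4 -18 -0.03 0 -0.033; -1 4 4 -18 -0.03 0 -0.033; -1 0 0 0 0 0 0'
python3 - <<'E'
from t import *
plan(*padpose(90),4,-1,True)
print(state()[0]['qpos'],window())
c=camera_params('wrist');cv2.imwrite('pics/w10.png',get_image('wrist'))
import pickle;pickle.dump(c,open('w10.pkl','wb'))
print(proj(PAD,c,True))
E
```

```text
clock: 17.05
eef_pos: [439.1, 238.6, 243.3]
tool_rot: [-1.522, 1.264, -2.576]
force: [-1.1, 0.7, -2.3]
width: 34.1
from [439.1 238.6 243.3] turn deg 2.4 dist 46.3 clock 17.05 force [-1.1  0.7 -2.3] w 34.1
-1 10.2 3.5 -4.2 -0.004 0.002 -0.010
-1 10.2 3.6 -4.2 -0.004 0.002 -0.010
-1 10.2 3.7 -4.2 -0.004 0.002 -0.010
-1 10.1 3.8 -4.1 -0.004 0.002 -0.010
[-0.75190453  0.59032152  0.31429989  1.67501133 -0.15109671  1.21183044
 -1.43954881] (array([445.56350396, 240.65369047, 147.57007262]), array([[ 0.86648378, -0.4975747 , -0.04031466],
       [ 0.4976551 ,  0.86733107, -0.00872949],
       [ 0.03930974, -0.01249883,  0.9991489 ]]))
[[263.63920104 114.30118887]]
```

View pics/w10.png

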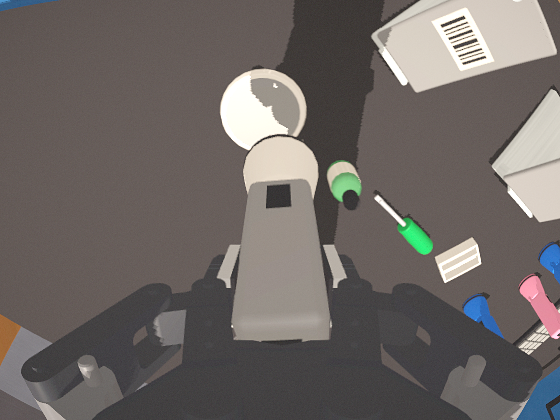

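```bash
python3 - <<'E'
from t import *
import pickle;c=pickle.load(open('w10.pkl','rb'))
s=cv2.imread('pics/w10.png')
k=6;o=cv2.resize(s[60:165,205:320],None,fx=k,fy=k,interpolation=cv2.INTER_CUBIC)
a=np.linspace(0,2*np.pi,60)
for r,col in((45,(0,0,255)),(0,(255,0,0))):
    q=proj(PAD+np.c_[r*np.cos(a),r*np.sin(a),0*a],c,True)
    for u in q: cv2.circle(o,(int((u[0]-205+.5)*k),int((u[1]-60+.5)*k)),2,col,-1)
cv2.imwrite('pics/w10a.png',o)
E
```

```text
(no output)
```

View pics/w10a.png

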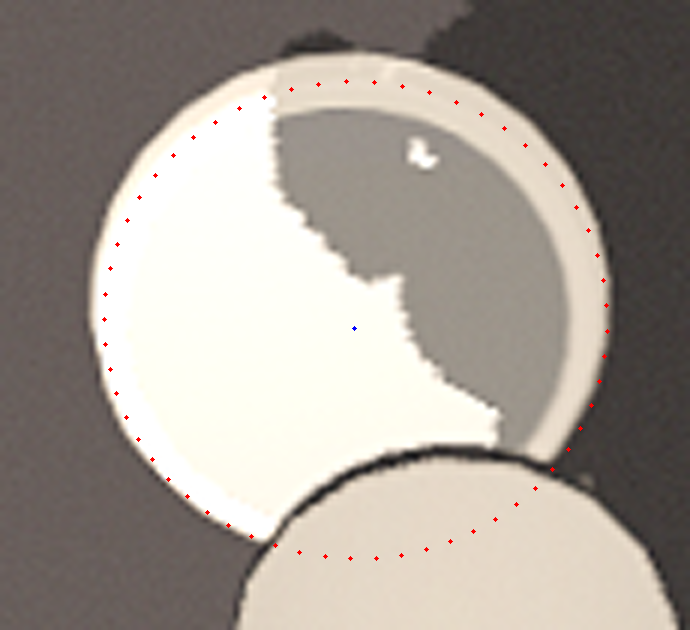

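```bash
sed -i 's/^PAD=.*/PAD=np.array([434,255.2,14.])/' t.py
python3 -m handwheel '-1 8 3 -5 -0.005 0 -0.01; -1 8 3 -5 -0.005 0 -0.01; -1 8 3 -4 -0.005 0 -0.01; -1 8 4 -4 0 0 -0.01; -1 0 0 0 0 0 0'
python3 - <<'E'
from t import *
plan(*padpose(30),5,-1)
print(window())
E
```

```text
clock: 17.6
eef_pos: [433.6, 250.6, 208.3]
tool_rot: [-1.524, 1.225, -2.571]
force: [0.2, -0.6, -1.8]
width: 34.3
from [433.6 250.6 208.3] turn deg 0.8 dist 68.5 clock 17.6 force [ 0.2 -0.6 -1.8] w 34.3
-1 12.9 4.6 -1.0 -0.002 0.002 -0.000
-1 12.9 4.6 -1.0 -0.002 0.002 -0.000
-1 12.9 4.6 -0.9 -0.002 0.002 -0.000
-1 12.9 4.6 -0.9 -0.002 0.002 -0.000
-1 12.9 4.6 -0.9 -0.002 0.002 -0.000
(array([436.90365817, 250.72541853, 112.36839404]), array([[ 8.63565650e-01, -5.04185534e-01, -7.16345241e-03],
       [ 5.04236254e-01,  8.63489751e-01,  1.14564267e-02],
       [ 4.09403137e-04, -1.35054490e-02,  9.99908713e-01]]))
```

```bash
python3 -m handwheel '-1 12 4 -1 -0.002 0.003 0; -1 12 4 -1 -0.002 0.003 0; -1 12 4 -1 -0.002 0.003 0; -1 12 4 -1 -0.002 0.003 0; -1 10 4 -1 -0.002 0.003 0; -1 0 0 0 0 0 0'
python3 - <<'E'
from t import *
plan(*padpose(8),4,-1)
print(window())
E
```

```text
clock: 18.2
eef_pos: [430.4, 253.0, 140.6]
tool_rot: [-1.577, 1.224, -2.617]
force: [-0.5, 0.4, -2.8]
width: 34.4
from [430.4 253.  140.6] turn deg 0.3 dist 22.7 clock 18.2 force [-0.5  0.4 -2.8] w 34.4
-1 5.2 2.2 -0.1 0.000 -0.001 0.000
-1 5.2 2.2 -0.1 0.000 -0.001 0.000
-1 5.2 2.2 -0.1 0.000 -0.001 0.000
-1 5.2 2.2 -0.1 0.000 -0.001 0.000
(array([432.69253538, 254.57111936,  44.68061337]), array([[ 0.86197625, -0.50693786,  0.00330823],
       [ 0.5069472 ,  0.86197107, -0.00322684],
       [-0.00121579,  0.00445856,  0.99998932]]))
```

```bash
python3 -m handwheel '-1 5 2 0 0 0 0; -1 5 2 0 0 0 0; -1 5 2 0 0 0 0; -1 5 2 0 0 0 0; -1 0 0 0 0 0 0'
python3 - <<'E'
from t import *
plan(*padpose(0),4,-1)
print(window()[0],window()[1][:,2])
for n in('scene','top'): 
    s=get_image(n); 
    b=(340,130,110,90) if n=='scene' else (130,190,110,90)
    cv2.imwrite(f'pics/{n}11.png',cv2.resize(s[b[1]:b[1]+b[3],b[0]:b[0]+b[2]],None,fx=6,fy=6,interpolation=cv2.INTER_CUBIC))
E
```

```text
clock: 18.7
eef_pos: [431.9, 253.7, 117.8]
tool_rot: [-1.577, 1.226, -2.617]
force: [-0.5, -0.1, -2.2]
width: 34.5
from [431.9 253.7 117.8] turn deg 0.3 dist 7.8 clock 18.7 force [-0.5 -0.1 -2.2] w 34.5
-1 1.9 0.6 -0.1 0.000 -0.001 -0.000
-1 1.9 0.6 -0.1 0.000 -0.001 -0.000
-1 1.9 0.6 -0.1 0.000 -0.001 -0.000
-1 1.9 0.6 -0.1 0.000 -0.001 -0.000
[434.3108544  255.36086336  21.80812316] [ 0.00174966 -0.00403849  0.99999031]
```

View pics/scene11.png

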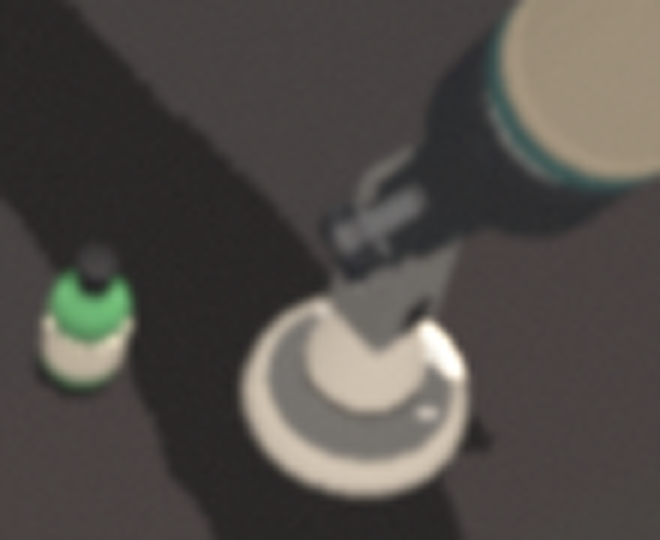

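View pics/top11.png

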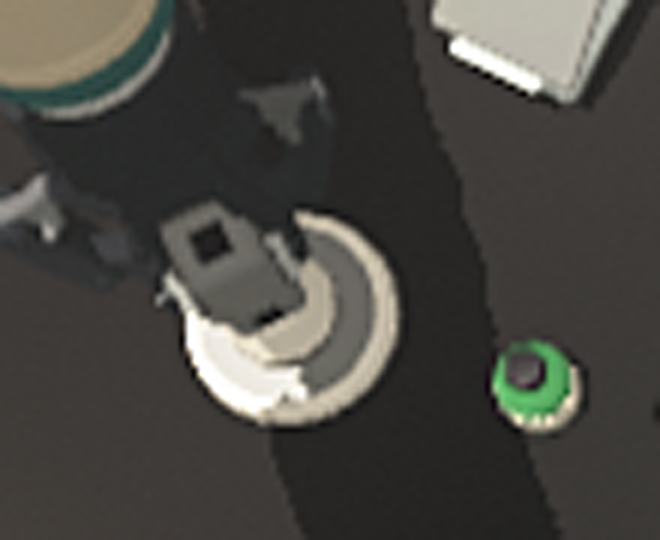

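```bash
python3 - <<'E'
from t import *
a=np.linspace(0,2*np.pi,72,endpoint=False)
w=window()[0]
for n,b in(('scene',(340,130)),('top',(130,190))):
    c=camera_params(n);o=cv2.imread(f'pics/{n}11.png')
    for ctr,r,col in((PAD,45,(0,0,255)),(w,25,(255,0,255)),(w+[0,0,45],18,(0,200,0))):
        for u in proj(ctr+np.c_[r*np.cos(a),r*np.sin(a),0*a],c): cv2.circle(o,(int((u[0]-b[0]+.5)*6),int((u[1]-b[1]+.5)*6)),2,col,-1)
    cv2.imwrite(f'pics/{n}11o.png',o)
E
```

```text
(no output)
```

View pics/scene11o.png

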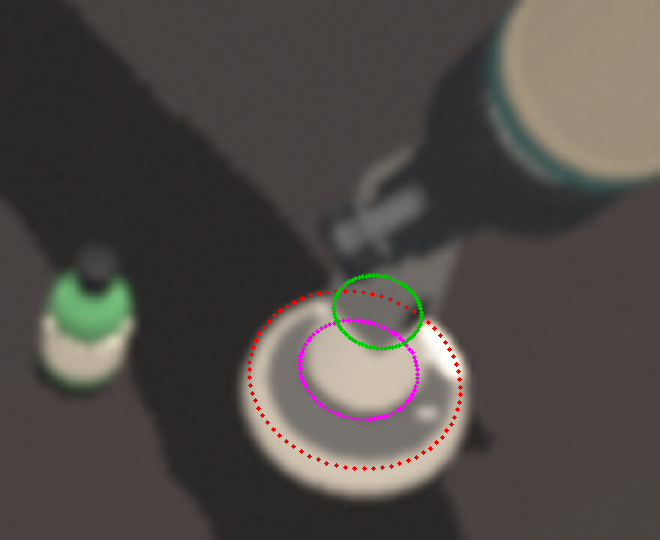

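View pics/top11o.png

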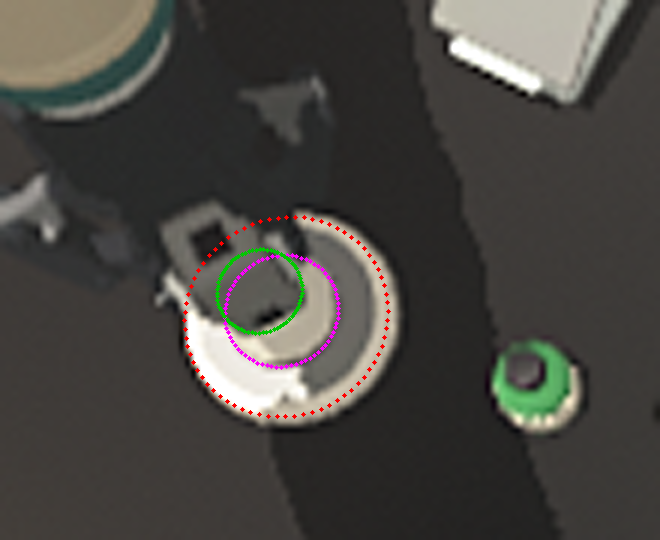

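```bash
python3 -m handwheel '-1 2 0 2 0 -0.003 0; -1 2 0.5 0 0 0 0; -1 1 0.4 0 0 0 0; -1 0 0 0 0 0 0'
python3 -c "
from t import *
print(window()[0],window()[1][:,2],state()[0]['force'])"
```

```text
clock: 19.2
eef_pos: [433.0, 251.7, 113.6]
tool_rot: [-1.568, 1.228, -2.607]
force: [0.1, 0.5, -1.4]
width: 34.2
[435.70916067 253.17375836  17.65381579] [-0.00178475 -0.00251347  0.99999525] [ 0.07168291  0.47565833 -1.39857047]
```

```bash
python3 -m handwheel '-1 1 0.4 0 0 0 0; -1 1 0.4 0 0 0 0; -1 0.7 0.3 0 0 0 0; -1 0 0 0 0 0 0'
python3 -c "
from t import *
print(window()[0],window()[1][:,2],state()[0]['force'])"
```

```text
clock: 19.6
eef_pos: [433.1, 251.8, 110.5]
tool_rot: [-1.568, 1.228, -2.608]
force: [-0.7, 0.1, -1.9]
width: 34.1
[435.90643817 253.36892951  14.57621711] [-0.00197493 -0.00273468  0.99999431] [-0.69975233  0.08509622 -1.93206315]
```

```bash
python3 -m handwheel '-1 0.8 0.3 0 0 0 0; -1 0.8 0.3 0 0 0 0; -1 0 0 0 0 0 0'
python3 -m handwheel '-1 0.6 0.2 0 0 0 0; -1 0.6 0.2 0 0 0 0'
python3 -c "
from t import *
print(window()[0],window()[1][:,2],state()[0]['force'])"
```

```text
clock: 19.9
eef_pos: [433.4, 252.0, 110.1]
tool_rot: [-1.569, 1.229, -2.609]
force: [1.5, 0.4, -1.8]
width: 34.3
clock: 20.1
eef_pos: [433.6, 252.1, 109.9]
tool_rot: [-1.57, 1.229, -2.609]
force: [0.2, 1.0, 7.1]
width: 33.8
[436.3638046  253.71516463  13.98845252] [-0.00219955 -0.003499    0.99999146] [0.19227644 0.99909839 7.08120157]
```

```bash
python3 -m handwheel '0.5 0 0 0 0 0 0; 0.5 0 0 0 0 0 0; 0.5 0 0 0 0 0 0; 0.5 0 0 0 0 0 0; 0.5 0 0 0 0 0 0'
python3 - <<'E'
from t import *
print(window()[0],state()[0]['force'])
cv2.imwrite('pics/w12.png',get_image('wrist'))
E
```

```text
clock: 20.6
eef_pos: [433.6, 252.0, 109.5]
tool_rot: [-1.569, 1.229, -2.609]
force: [0.3, -0.2, -0.2]
width: 64.0
[436.3641303  253.61864398  13.56052564] [ 0.29953231 -0.15768991 -0.22750578]
```

View pics/w12.png

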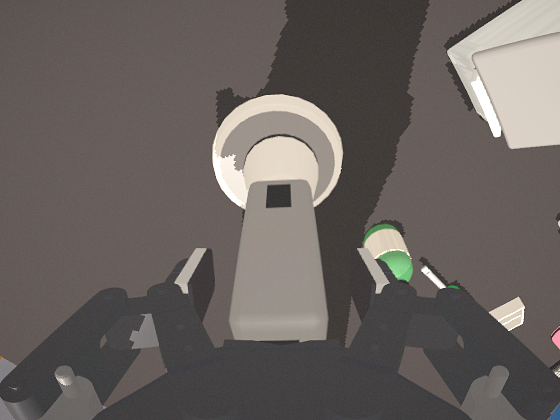

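Standing free, jaws open and clear either side. Retreat straight up.

```bash
python3 -m handwheel '0.5 -9 -3 0 0 0 0; 0.5 -9 -3 0 0 0 0; 0.5 -9 -3 0 0 0 0; 0.5 -12 -4 0 0 0 0; 0.5 -12 -4 0 0 0 0; 0.5 -12 -4 0 0 0 0; 0.5 -12 -4 0 0 0 0; 0.5 -12 -4 0 0 0 0; 0.5 -12 -4 0 0 0 0; 0.5 -12 -4 0 0 0 0'
python3 -m handwheel '0.5 -15 -5 0 0 0 0; 0.5 -15 -5 0 0 0 0; 0.5 -15 -20 0 0 0 0; 0.5 -15 -30 0 0 0 0; 0.5 0 -40 0 0 0 0; 0.5 0 -40 0 0 0 0; 0.5 0 0 0 0 0 0; 0.5 0 0 0 0 0 0'
python3 - <<'E'
from t import *
print(state()[0]['force'])
o=[]
for n,b in(('scene',(340,130)),('top',(130,190))):
    s=get_image(n);cv2.imwrite(f'pics/{n}13.png',s);o.append(cv2.resize(s[b[1]:b[1]+90,b[0]:b[0]+100],None,fx=4,fy=4,interpolation=cv2.INTER_CUBIC))
cv2.imwrite('pics/f13.png',np.hstack(o))
c=camera_params('wrist');cv2.imwrite('pics/w13.png',get_image('wrist'))
E
```

```text
clock: 21.65
eef_pos: [435.6, 253.2, 237.1]
tool_rot: [-1.569, 1.229, -2.609]
force: [-0.3, -0.3, 0.2]
width: 63.8
clock: 22.45
eef_pos: [336.7, 194.7, 349.8]
tool_rot: [-1.571, 1.234, -2.611]
force: [0.0, 0.4, 0.5]
width: 64.6
[0.01577269 0.37826624 0.46444956]
```

View pics/f13.png

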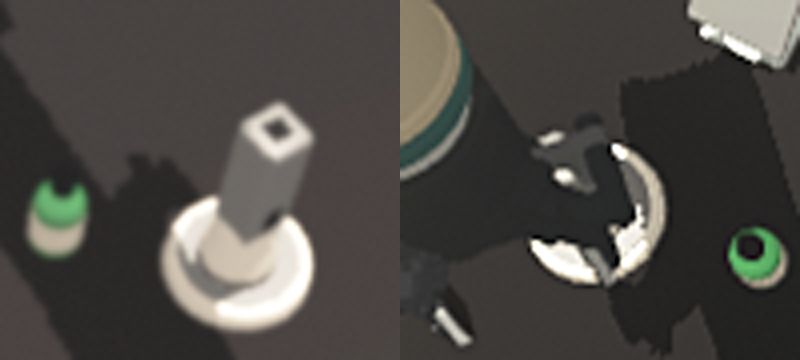

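View pics/w13.png

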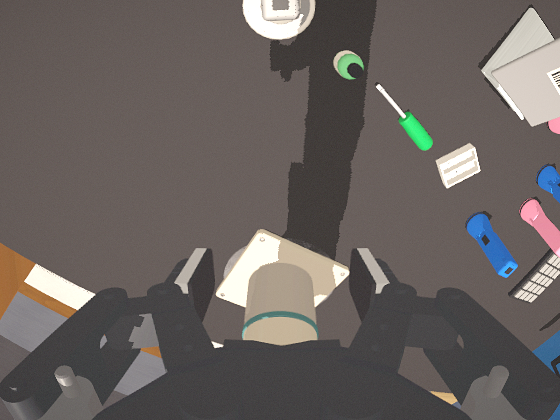

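View pics/scene13.png

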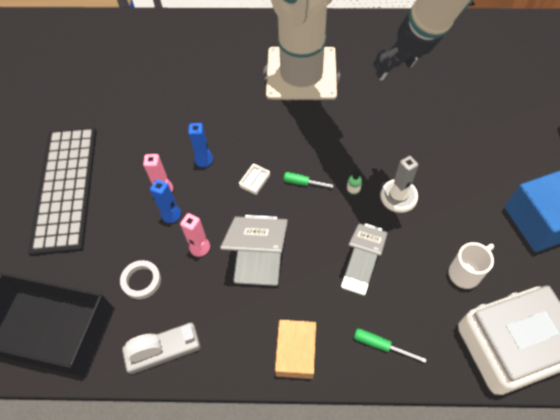

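```bash
python3 - <<'E'
from t import *
c=camera_params('scene');print('top',atz((409.6,161.6),c,154),'foot seen~',atz((340+238/4-.4,130+248/4-.4),c,26),'pad',PAD)
print(state()[0]['qd'].round(3));ctrl.finish_job()
E
```

```text
top [435.92692309 256.71943542 154.        ] foot seen~ [438.53501008 254.01440638  26.        ] pad [434.  255.2  14. ]
[ 0.001  0.017 -0.001 -0.001 -0.002 -0.004 -0.   ]
the job is handed in; nothing more can be done
```

The job is done and handed in at about 22.6 s. I got no verdict back, so this is what my own measurements showed.

- **Grasp:** I gripped the grey and white scanner about 106 mm above its foot with the tool tilted 20° inward. A trial run with the tool in line with the scanner had ended at joint limits, short of the aiming pose.
- **Scan:** The window was about 71 mm from the tablet label, centred to within 1 mm and square to about 0.5°. These figures come from the tool pose and my estimate of the label's pose. I held it still for about 2.4 s. The wrist camera showed the label where I predicted it.
- **Placing:** I lowered it onto the pad in small steps, with about 9 N at contact, then let go and moved the arm clear.

**Last checks:**
- The scene picture shows the scanner upright, with its handle top about 2.5 mm from my estimate of the pad centre.
- A rougher estimate put the foot about 5 mm from the centre, within the 18 mm allowed.
- The devices and the other things look unmoved in that picture.
- The force reading was about zero.

**Disagreements:**
- The tablet slope came out at 38° to 41° depending on the method, so I used 39.5°.
- The cameras disagreed by up to 6 mm on the pad centre. I went mostly with the top and wrist views.

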